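Stir the clay pellets, then draw the extruder plunger and hold it

ROBOT

A 6-joint arm with a two-finger parallel gripper is mounted at the origin on the work surface. World frame = base frame: x ahead of the robot, y to its left, z up, the work surface at z = 0. Lengths are in m, angles in rad, forces in N, time in s.
With the tool pointing down it reaches from about 0.35 to 0.775 m from the base axis. Payload 5.5 kg.
Tool frame: the origin (TCP) lies midway between the tips of the shut fingers; the grasp point (between the pads) lies env.tcp_to_grasp behind it (env.tcp_to_grasp is the distance from the TCP to the grasp point, in m); z points along the fingers, y is the direction in which the jaws open and shut (so a half turn about z gives the same grasp; the last joint's range is limited). The gripper opens to 85 mm and grips with 20 to 120 N. Pads are 22 mm wide; open, the fingers measure 114 mm over their backs; the gripper's body (76 mm by 85 mm) begins 54 mm behind the grasp point. The pads swing forward as they close: fully open they stand 13 mm farther back than shut.
Start: joints at [-1.352, 0.313, 0.046, 1.304, 0, 1.431], TCP at [0.202, -0.538, 0.231] pointing down, gripper open.
Joint ranges: [-2.76, 2.76], [-0.86, 1.69], [-1.03, 1.26], [-2.2, 2.34], [-1.47, 1.5], [-3.14, 3.14]. Speed limits (rad/s): [2.57, 2.57, 3.14, 3.14, 3.14, 3.14].

INTERFACE

Orientations are given as a unit quaternion [w, x, y, z].
In Python, from workcell import env gives the robot as it stands.
- The arm moves only by the shell command python3 -m handwheel 'ROWS' [OPENING] [FORCE]. ROWS is JSON, a list of rows, each an object of numbers: "dx", "dy", "dz": the shift along the tool's x, y, z normalised to -1 to 1, where 1 is 20 mm; "roll": the turn about the tool's z normalised to -1 to 1, where 1 is 6 degrees. In form: [{"dx": .., "dy": .., "dz": .., "roll": ..}, ...]. A call has 1 to 8 rows; each row shifts and turns the commanded pose from where the row before left it, along the tool's axes as they then stand; what a row does not reach is not made up. A row lasts 1/12 s, in which the tool goes at most 41.7 mm and 7.16 degrees, less where a joint would pass 70% of its speed; a pose out of reach is approached as far as the arm can. A call with a number of a shift or a turn outside -1 to 1 is refused whole. A call with a gripper value outside its range is refused whole. OPENING is the closure in counts, from 0 (fully open) to 255 (shut), set as the call begins (- or left out, the last holds). The fingers move at their own pace and stop on an object; FORCE is the grip in N (left out, the last holds). Time passes only in rows, so rows that do not move let the fingers close. It gives the time, the measured TCP pose, the force and the opening at its end, in the units of the state.
- env.get_state(): the state, without advancing time (a new reading comes with each control period).
- env.read_camera(name): name is "scene" or "top" or "wrist"; returns the picture (480x640x3 uint8, blue, green, red); there is no depth.
- env.calibration(name): a dict with "fx", "fy", "cx", "cy" (pixels), "R" (3x3) and "t" (3): a world point X has camera coordinates R X + t. Camera axes: x right, y down, z forward; pixel columns grow to the right and rows downward; lengths in m; the calibration is good to about 2 mm. A picture is of the moment at which its call begins: read the wrist's pose just before it. calibration takes no time and is no camera call; for the wrist camera it gives the pose at the moment of the call.
- env.hand_in(): hands the job in, once; it reports no verdict.
The state is a dict: "clock": time; "joint_pos": joint angles; "qvel": joint speeds; "tau": joint torques, N m; "tcp_pos": TCP position; "orientation": TCP orientation; "wrist_force": force on the tool from outside, world axes, zero at the start; "ft_torque": the same for the moment, N m; "finger_gap": finger opening in m.
Only numpy, scipy, OpenCV 4.12 (cv2) and the standard library are available. Lean on these libraries where they do the work, as an engineer would, in place of code of your own. Each camera call takes 0.05 s, during which the arm holds its last target.

TASK

Get the bench extruder ready for loading: take the wooden stirrer that stands in the bowl and stir the clay pellets with it, round and round the bowl, until at least half of them have been carried more than their own width from where they lay, spilling none; then let go of the stirrer so that it stands upright in the bowl. Then draw the extruder's plunger by its wooden knob straight along its leaning barrel, without prying sideways, until the dark ring round its shaft is level with the barrel's mouth (60 mm out), and finish while holding it there, still in the barrel. Leave the bowl where it is and do not disturb the tiles, the jar or the wood block.

Things in the scene. Friction and masses are not known exactly. Their poses are not given: they have to be found in the camera images.
- bowl: Heavy white stoneware bowl, 2.5 kg, loose, not to be shifted, left or right of the robot's centre line. Origin at the centre of its underside, z up. Outer radius 60 mm at the foot, 86 mm at the rim, 45 mm high; flat inner floor 6 mm above the origin, inner radius about 54 mm at the floor, widening straight to 80 mm at the rim.
- stirrer: Wooden stirrer, about 90 g, standing by itself on the bowl's floor near its centre: flat round foot 28 mm in diameter, 12 mm thick; stem 12 mm in diameter; round knob on top 28 mm in diameter, 80 to 112 mm above the foot's underside (top at 118 mm). Origin at the centre of the foot's underside, z up. It can be moved along the bowl's floor or just above it.
- pellet0: Terracotta-coloured clay pellet, a short cylinder 18 mm in diameter and 14 mm high, 12 g, lying in the bowl; six alike, in a ring about 37 mm from the bowl's centre. Origin at the centre of its underside.
- pellet1: Terracotta-coloured clay pellet, a short cylinder 18 mm in diameter and 14 mm high, 12 g, lying in the bowl; six alike, in a ring about 37 mm from the bowl's centre. Origin at the centre of its underside.
- pellet2: Terracotta-coloured clay pellet, a short cylinder 18 mm in diameter and 14 mm high, 12 g, lying in the bowl; six alike, in a ring about 37 mm from the bowl's centre. Origin at the centre of its underside.
- pellet3: Terracotta-coloured clay pellet, a short cylinder 18 mm in diameter and 14 mm high, 12 g, lying in the bowl; six alike, in a ring about 37 mm from the bowl's centre. Origin at the centre of its underside.
- pellet4: Terracotta-coloured clay pellet, a short cylinder 18 mm in diameter and 14 mm high, 12 g, lying in the bowl; six alike, in a ring about 37 mm from the bowl's centre. Origin at the centre of its underside.
- pellet5: Terracotta-coloured clay pellet, a short cylinder 18 mm in diameter and 14 mm high, 12 g, lying in the bowl; six alike, in a ring about 37 mm from the bowl's centre. Origin at the centre of its underside.
- barrel: Aluminium barrel of the bench extruder on a fixed grey stand, on the other side from the bowl. Leans 0.35 rad from vertical, roughly towards the robot. Origin: centre of the bore's floor; z points up the bore, y is level. Bore 28 mm wide, 100 mm deep: mouth at z = 100 mm; 52 mm outside. A feed funnel 62 mm wide sits on its +x side, centred 48 mm off axis, its edge at most 96 mm up z.
- plunger: Steel rod 26 mm in diameter, about 0.45 kg, loose in the bore (1 mm clearance), resting on its floor; slides back if let go. Origin: centre of its foot, z along the rod to the knob. Wooden knob 36 mm in diameter at z = 120 to 150 mm (rounded ends at 112 and 157), gripped across, fingers along the rod. Dark ring round the shaft at z = 40 mm, hidden in the bore at the start.
- tiles: Bystander: two stacked six-sided terracotta tiles, 100 mm across, 30 mm high in all, origin under the centre.
- jar: Bystander: closed jar 60 mm in diameter, 85 mm high, origin under the centre.
- block: Bystander: plain wood block 90 x 50 x 40 mm, origin under the centre.
There are look-alikes about, which are no part of the job. What is shaped like the stirrer but pink is not meant.

How it is judged:
On the way, in this order (a step that is already met when the one before it is completed fails the run):
1. the pellets are stirred with the held stirrer: at least three of the six lie more than 18 mm (their own width) from where they started ((distance of each of pellet0, pellet1, pellet2 from where it was at the start of the episode above 0.018 m or distance of each of pellet0, pellet1, pellet3 from where it was at the start of the episode above 0.018 m or distance of each of pellet0, pellet1, pellet4 from where it was at the start of the episode above 0.018 m or distance of each of pellet0, pellet1, pellet5 from where it was at the start of the episode above 0.018 m or distance of each of pellet0, pellet2, pellet3 from where it was at the start of the episode above 0.018 m or distance of each of pellet0, pellet2, pellet4 from where it was at the start of the episode above 0.018 m or distance of each of pellet0, pellet2, pellet5 from where it was at the start of the episode above 0.018 m or distance of each of pellet0, pellet3, pellet4 from where it was at the start of the episode above 0.018 m or distance of each of pellet0, pellet3, pellet5 from where it was at the start of the episode above 0.018 m or distance of each of pellet0, pellet4, pellet5 from where it was at the start of the episode above 0.018 m or distance of each of pellet1, pellet2, pellet3 from where it was at the start of the episode above 0.018 m or distance of each of pellet1, pellet2, pellet4 from where it was at the start of the episode above 0.018 m or distance of each of pellet1, pellet2, pellet5 from where it was at the start of the episode above 0.018 m or distance of each of pellet1, pellet3, pellet4 from where it was at the start of the episode above 0.018 m or distance of each of pellet1, pellet3, pellet5 from where it was at the start of the episode above 0.018 m or distance of each of pellet1, pellet4, pellet5 from where it was at the start of the episode above 0.018 m or distance of each of pellet2, pellet3, pellet4 from where it was at the start of the episode above 0.018 m or distance of each of pellet2, pellet3, pellet5 from where it was at the start of the episode above 0.018 m or distance of each of pellet2, pellet4, pellet5 from where it was at the start of the episode above 0.018 m or distance of each of pellet3, pellet4, pellet5 from where it was at the start of the episode above 0.018 m) and contact force between the fingers and stirrer above 0.5 N), for 0.1 s.
2. the stirrer is let go and stands upright in the bowl (angle between stirrer's own z axis and vertical below 0.2 rad and horizontal distance between stirrer and bowl below 0.07 m and height (world z) of stirrer below 0.025 m and contact force between the fingers and stirrer below 0.1 N and linear speed of stirrer below 0.03 m/s), for 0.2 s.
3. the plunger is being drawn by the fingers, more than 30 mm out (z of plunger in the frame of barrel above 0.03 m and contact force between the fingers and plunger above 1 N), for 0.1 s.
At the end, for the whole second after the job is handed in: The fingers hold the plunger still, drawn 60 mm (give or take 10) from the bore's floor and in line with the bore (within 0.06 rad and 4 mm); the stirrer stands upright (within 0.2 rad) in the bowl, untouched, all six pellets are in the bowl, and the bowl is within 15 mm of where it was (z of plunger in the frame of barrel between 0.05 and 0.07 m and angle between the z axis of plunger and the z axis of barrel, either way round below 0.06 rad and x of plunger in the frame of barrel between -0.004 and 0.004 m and y of plunger in the frame of barrel between -0.004 and 0.004 m and contact force between the fingers and plunger above 1 N and linear speed of plunger below 0.01 m/s and angle between stirrer's own z axis and vertical below 0.2 rad and horizontal distance between stirrer and bowl below 0.07 m and height (world z) of stirrer below 0.025 m and contact force between the fingers and stirrer below 0.1 N and horizontal distance between each of pellet0, pellet1, pellet2, pellet3, pellet4, pellet5 and bowl below 0.085 m and height (world z) of each of pellet0, pellet1, pellet2, pellet3, pellet4, pellet5 below 0.055 m and distance of bowl from where it was at the start of the episode below 0.015 m); the arm keeps its last pose, push and grip.
It fails at once if the plunger is drawn nearly or wholly out of the barrel (more than 85 mm) (z of plunger in the frame of barrel above 0.085 m).
It fails at once if the plunger is pried against the barrel with more than 80 N (contact force between plunger and barrel above 80 N).
It fails at once if a pellet is spilled (horizontal distance between any of pellet0, pellet1, pellet2, pellet3, pellet4, pellet5 and bowl above 0.1 m).
It fails at once if the bowl is shifted by more than 15 mm (distance of bowl from where it was at the start of the episode above 0.015 m).
It fails at once if a bystander (tiles, jar or block) is moved by more than 20 mm (distance of any of tiles, jar, block from where it was at the start of the episode above 0.02 m).
It also fails if it takes over 64 s, if anything falls off the work surface, if the arm or the gripper's body presses on something with over 40 N, if the wrist force passes 120 N, or if a joint passes its speed limit or range.

## Working session

There is one attempt and no reset: what is moved stays moved. The work goes in short steps, Python scripts to look and compute and a shell command to move; the robot and the scene stay as the last step left them, time stands still between calls to the robot, and variables do not carry over. Pictures are saved under pics/ and viewed, and the job is handed in when it is done.

```bash
mkdir -p pics; ls; python3 - <<'E'
from workcell import env
import cv2
print(env.get_state()); print(env.tcp_to_grasp)
for n in ("scene","top"):
    cv2.imwrite(f"pics/{n}0.png",env.read_camera(n)); c=env.calibration(n); print(n,c)
E
```

```text
pics
{'clock': 0.0, 'joint_pos': array([-1.35156487e+00,  3.14024754e-01,  4.49831081e-02,  1.30361760e+00,
       -1.16866869e-05,  1.43119470e+00]), 'qvel': array([-3.77579117e-04, -2.56704093e-04,  8.79962591e-04, -7.27767927e-05,
       -1.15686092e-03, -1.48424396e-03]), 'tau': array([ 5.28053406e-04, -4.80629754e+01,  2.98534548e+01,  1.91895867e-02,
       -1.47232809e-04,  1.76830974e-05]), 'tcp_pos': array([ 0.20180278, -0.53787181,  0.23039672]), 'orientation': array([-9.30488957e-04,  9.83947554e-01,  1.78455441e-01, -4.29149034e-05]), 'wrist_force': array([-1.24131364,  0.02118402, -0.49871049]), 'ft_torque': array([-0.00161513,  0.00663721,  0.02169866]), 'finger_gap': 0.08518540042214924}
0.0187
scene {'fx': 504.19653552965605, 'fy': 504.19653552965605, 'cx': 311.72707006366676, 'cy': 242.38727826870263, 'R': array([[ 0.48654692,  0.8733313 , -0.02376008],
       [ 0.53619149, -0.31997171, -0.78109973],
       [-0.68976139,  0.36730171, -0.62395407]]), 't': array([-0.2617313 , -0.23635078,  1.49691198])}
top {'fx': 449.36530458796443, 'fy': 449.36530458796443, 'cx': 319.4479463478485, 'cy': 241.69930308432996, 'R': array([[ 0.00219888, -0.99996927,  0.00752458],
       [-0.9855095 , -0.00344319, -0.1695853 ],
       [ 0.16960599, -0.00704265, -0.98548679]]), 't': array([-0.00309677,  0.54122239,  1.15319155])}
```

View pics/scene0.png

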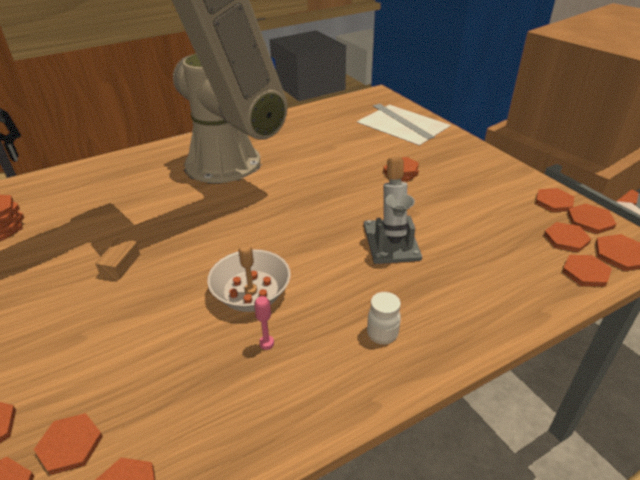

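View pics/top0.png

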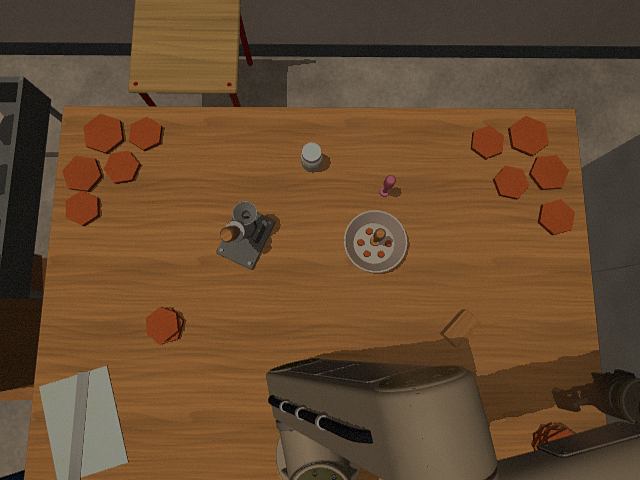

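Candidates for the stirrer: the wooden one in the bowl at top (379,236) / scene (246,258), and the pink look-alike outside the bowl at top (389,184) / scene (262,310). The plunger's wooden knob is at top (228,233) / scene (395,168). By the description, the wooden one in the bowl is the stirrer. I'll check it in a close crop.

```bash
cat > h.py <<'E'
import numpy as np, cv2
from workcell import env
def proj(c,X):
    p=np.atleast_2d(X)@c["R"].T+c["t"]; return np.c_[c["fx"]*p[:,0]/p[:,2]+c["cx"],c["fy"]*p[:,1]/p[:,2]+c["cy"]]
def ray(c,uv):
    d=c["R"].T@np.array([(uv[0]-c["cx"])/c["fx"],(uv[1]-c["cy"])/c["fy"],1]); return -c["R"].T@c["t"],d/np.linalg.norm(d)
def onz(c,uv,z):
    o,d=ray(c,uv); return o+d*(z-o[2])/d[2]
def tri(c1,u1,c2,u2):
    o1,d1=ray(c1,u1);o2,d2=ray(c2,u2)
    s=np.linalg.lstsq(np.c_[d1,-d2],o2-o1,rcond=None)[0]
    a,b=o1+s[0]*d1,o2+s[1]*d2; return (a+b)/2,np.linalg.norm(a-b)
E
python3 - <<'E'
import cv2,numpy as np
a=cv2.imread("pics/scene0.png");b=cv2.imread("pics/top0.png")
f=lambda im,x,y,w,h,k:cv2.resize(im[y:y+h,x:x+w],None,fx=k,fy=k,interpolation=cv2.INTER_CUBIC)
p=[f(a,195,230,110,130,4),f(b,335,170,80,110,4)]
c=np.zeros((520,790,3),np.uint8);c[:520,:440]=p[0];c[:440,445:765]=p[1];cv2.imwrite("pics/cropA.png",c)
p=[f(a,350,145,90,130,4),f(b,205,190,85,90,4)]
c=np.zeros((520,790,3),np.uint8);c[:520,:360]=p[0];c[:360,365:705]=p[1];cv2.imwrite("pics/cropB.png",c)
E
```

```text
(no output)
```

View pics/cropA.png

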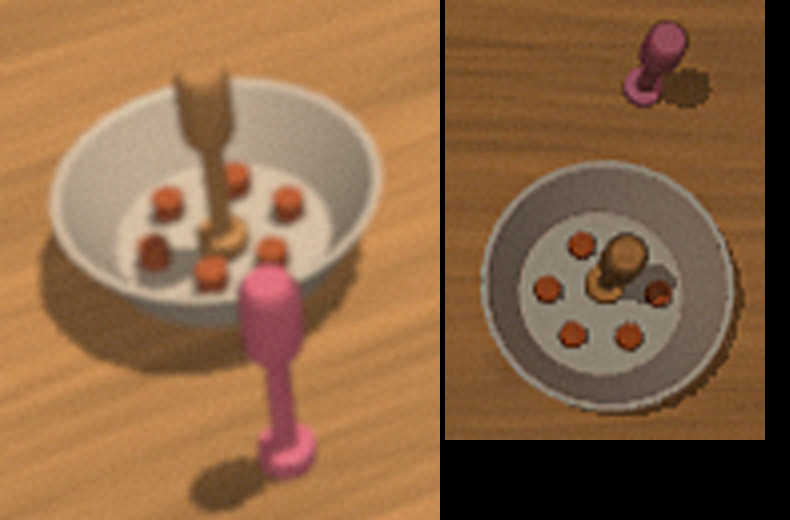

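View pics/cropB.png

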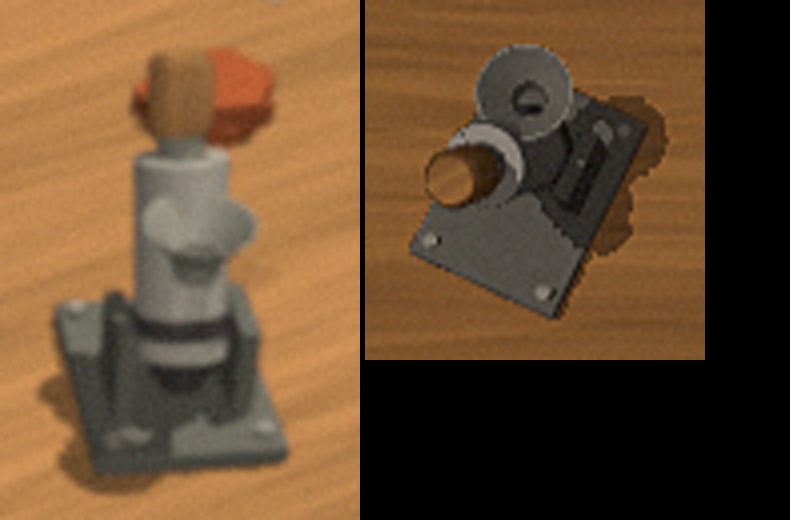

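```bash
cat > meas.py <<'E'
from h import *
T=env.calibration("top");S=env.calibration("scene")
t=cv2.imread("pics/top0.png");s=cv2.imread("pics/scene0.png")
def blobs(im,roi,lo,hi,amin):
    x,y,w,h=roi; sub=cv2.resize(im[y:y+h,x:x+w],None,fx=4,fy=4,interpolation=cv2.INTER_CUBIC)
    m=cv2.inRange(cv2.cvtColor(sub,cv2.COLOR_BGR2HSV),lo,hi)
    n,l,st,ce=cv2.connectedComponentsWithStats(m)
    return [(st[i,4]/16,(ce[i]+.5)/4-.5+[x,y],[st[i,0]/4+x,st[i,1]/4+y,st[i,2]/4,st[i,3]/4]) for i in range(1,n) if st[i,4]/16>amin],m
if __name__=="__main__":
    b,m=blobs(t,(335,200,85,85),(0,0,60),(179,95,255),500)
    for a,c,_ in b: print("bowl",a,c,_)
    cs,_=cv2.findContours(m,cv2.RETR_EXTERNAL,cv2.CHAIN_APPROX_NONE)
    k=max(cs,key=cv2.contourArea);e=cv2.fitEllipse(cv2.convexHull(k));c=np.array(e[0])/4+[335,200];print("rim",c,np.array(e[1])/4,onz(T,c,.045))
    for a,c,_ in blobs(t,(345,210,60,60),(2,150,60),(9,255,255),8)[0]: print("pellet",a,c,onz(T,c,.013))
    hsv=cv2.cvtColor(t,cv2.COLOR_BGR2HSV); print("hsv foot",hsv[243,373],"knob",hsv[234,380],"pell",hsv[241,361],hsv[243,388])
    for a,c,_ in blobs(t,(362,225,30,25),(10,90,40),(25,255,255),8)[0]: print("wood",a,c,_)
E
python3 meas.py
python3 - <<'E'
from h import *
cv2.imwrite("pics/w0.png",env.read_camera("wrist"));print(env.calibration("wrist"))
E
```

```text
bowl 2745.25 [375.0986932  241.07029187] [np.float64(344.0), np.float64(210.0), np.float64(63.5), np.float64(63.0)]
rim [375.45927811 241.42311859] [62.39057922 63.894104  ] [ 0.54271526 -0.15138809  0.045     ]
pellet 17.3125 [360.24954874 241.6782491 ] [ 0.54739969 -0.11384607  0.013     ]
pellet 17.1875 [388.10045455 242.925     ] [ 0.54419285 -0.19033743  0.013     ]
pellet 16.9375 [366.9248155  253.19695572] [ 0.51550204 -0.13168973  0.013     ]
pellet 12.0625 [379.50064767 254.03562176] [ 0.51329884 -0.16606528  0.013     ]
hsv foot [ 14 163 147] knob [ 14 161 130] pell [ 10 202 135] [  9 197  79]
wood 20.0 [368.90234375 230.553125  ] [np.float64(366.25), np.float64(227.75), np.float64(6.25), np.float64(7.25)]
wood 177.25 [377.36450987 236.75396685] [np.float64(370.0), np.float64(228.5), np.float64(15.75), np.float64(17.5)]
wood 10.75 [389.7877907  242.05377907] [np.float64(387.5), np.float64(239.5), np.float64(4.5), np.float64(7.5)]
wood 8.625 [386.97463768 243.4076087 ] [np.float64(384.5), np.float64(242.5), np.float64(5.75), np.float64(2.75)]
{'fx': 343.4967966224456, 'fy': 343.4967966224456, 'cx': 323.6864690666206, 'cy': 236.78677691918173, 'R': array([[ 0.35107533, -0.93634578, -0.00164345],
       [-0.90177739, -0.33858567,  0.26862108],
       [-0.25207866, -0.0928242 , -0.96324453]]), 't': array([-0.5731068 , -0.035156  ,  0.37833997])}
```

View pics/w0.png

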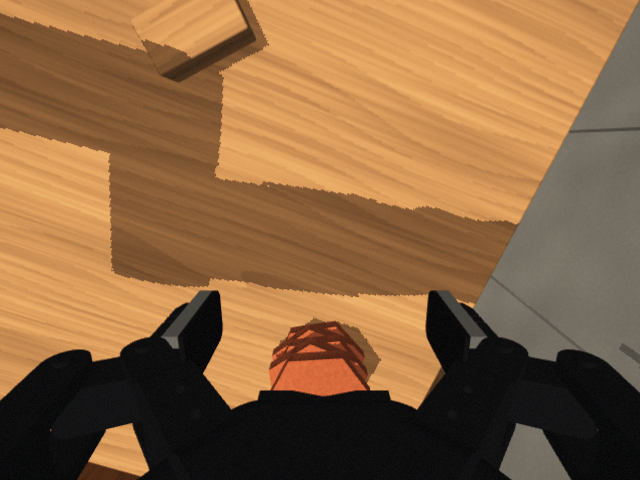

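Bowl centre is about (0.543,-0.151), and the wooden stirrer in it is confirmed: wood-coloured knob and foot, with the pink one outside. I'll compute the move to a point above the bowl for a close look.

```bash
cat >> h.py <<'E'
from scipy.spatial.transform import Rotation as Ro
def tool():
    s=env.get_state(); q=s["orientation"]; return s,Ro.from_quat([q[1],q[2],q[3],q[0]]).as_matrix()
def go(target):
    s,R=tool(); d=R.T@(np.array(target)-s["tcp_pos"])/0.02
    print("t",round(s["clock"],2),"tcp",s["tcp_pos"].round(4),"yaw",round(np.degrees(np.arctan2(R[1,0],R[0,0])),2),"units",d.round(2)); return d
E
python3 -c "
from h import *
go([.543,-.155,.24])"
```

```text
t 0.15 tcp [ 0.2018 -0.538   0.2306] yaw 20.56 units [ 22.7  -11.94  -0.45]
```

```bash
python3 -m handwheel '[{"dx":0.8,"dy":-0.42},{"dx":0.8,"dy":-0.42},{"dx":0.8,"dy":-0.42},{"dx":0.8,"dy":-0.42},{"dx":0.8,"dy":-0.42},{"dx":0.8,"dy":-0.42},{"dx":0.8,"dy":-0.42},{"dx":0.8,"dy":-0.42}]' 0 40
python3 -m handwheel '[{"dx":0.8,"dy":-0.42},{"dx":0.8,"dy":-0.42},{"dx":0.8,"dy":-0.42},{"dx":0.8,"dy":-0.42},{"dx":0.8,"dy":-0.42},{"dx":0.8,"dy":-0.42},{"dx":0.8,"dy":-0.42},{"dx":0.8,"dy":-0.42}]'
python3 -m handwheel '[{"dx":0.8,"dy":-0.42},{"dx":0.8,"dy":-0.42},{"dx":0.8,"dy":-0.42},{"dx":0.8,"dy":-0.42},{"dx":0.8,"dy":-0.42},{"dx":0.8,"dy":-0.42},{"dx":0.8,"dy":-0.42},{"dx":0.8,"dy":-0.42}]'
python3 -m handwheel '[{"dx":0.8,"dy":-0.42},{"dx":0.8,"dy":-0.42},{"dx":0.8,"dy":-0.42},{"dx":0.8,"dy":-0.42},{}]'
python3 - <<'E'
from h import *
go([.543,-.155,.24])
c=env.calibration("wrist");np.save("w1.npy",c,allow_pickle=True)
cv2.imwrite("pics/w1.png",env.read_camera("wrist"))
E
```

```text
t 0.15 tcp [ 0.2018 -0.538   0.2306] yaw 20.56 units [ 22.7  -11.94  -0.45]invalid input at $[0]: expected keys dx, dy, dz, roll
invalid input at $[0]: expected keys dx, dy, dz, roll
invalid input at $[0]: expected keys dx, dy, dz, roll
invalid input at $[0]: expected keys dx, dy, dz, roll
```

View pics/w1.png

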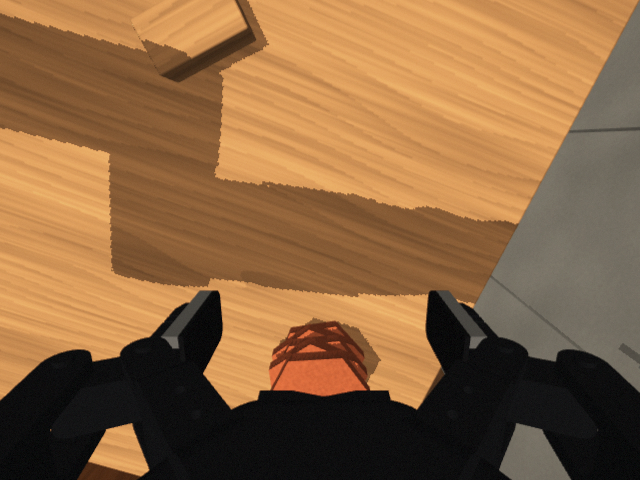

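The calls were refused because every row needs all four keys, so the arm has not moved. I'll send them again in full.

```bash
python3 -m handwheel '[{"dx":0.8,"dy":-0.42,"dz":0,"roll":0},{"dx":0.8,"dy":-0.42,"dz":0,"roll":0},{"dx":0.8,"dy":-0.42,"dz":0,"roll":0},{"dx":0.8,"dy":-0.42,"dz":0,"roll":0},{"dx":0.8,"dy":-0.42,"dz":0,"roll":0},{"dx":0.8,"dy":-0.42,"dz":0,"roll":0},{"dx":0.8,"dy":-0.42,"dz":0,"roll":0},{"dx":0.8,"dy":-0.42,"dz":0,"roll":0}]' 0 40
python3 -m handwheel '[{"dx":0.8,"dy":-0.42,"dz":0,"roll":0},{"dx":0.8,"dy":-0.42,"dz":0,"roll":0},{"dx":0.8,"dy":-0.42,"dz":0,"roll":0},{"dx":0.8,"dy":-0.42,"dz":0,"roll":0},{"dx":0.8,"dy":-0.42,"dz":0,"roll":0},{"dx":0.8,"dy":-0.42,"dz":0,"roll":0},{"dx":0.8,"dy":-0.42,"dz":0,"roll":0},{"dx":0.8,"dy":-0.42,"dz":0,"roll":0}]'
python3 -m handwheel '[{"dx":0.8,"dy":-0.42,"dz":0,"roll":0},{"dx":0.8,"dy":-0.42,"dz":0,"roll":0},{"dx":0.8,"dy":-0.42,"dz":0,"roll":0},{"dx":0.8,"dy":-0.42,"dz":0,"roll":0},{"dx":0.8,"dy":-0.42,"dz":0,"roll":0},{"dx":0.8,"dy":-0.42,"dz":0,"roll":0},{"dx":0.8,"dy":-0.42,"dz":0,"roll":0},{"dx":0.8,"dy":-0.42,"dz":0,"roll":0}]'
python3 -m handwheel '[{"dx":0.8,"dy":-0.42,"dz":0,"roll":0},{"dx":0.8,"dy":-0.42,"dz":0,"roll":0},{"dx":0.8,"dy":-0.42,"dz":0,"roll":0},{"dx":0.8,"dy":-0.42,"dz":0,"roll":0},{"dx":0,"dy":0,"dz":0,"roll":0},{"dx":0,"dy":0,"dz":0,"roll":0}]'
python3 - <<'E'
from h import *
go([.543,-.155,.24])
c=env.calibration("wrist");np.save("w2.npy",c,allow_pickle=True)
cv2.imwrite("pics/w2.png",env.read_camera("wrist"))
E
```

```text
clock: 0.87
tcp_pos: [0.2986, -0.4297, 0.2312]
orientation: [-0.0, 0.984, 0.178, -0.0]
wrist_force: [0.9, 0.3, 0.2]
finger_gap: 0.0855
clock: 1.53
tcp_pos: [0.3948, -0.3219, 0.2312]
orientation: [-0.0, 0.984, 0.178, -0.0]
wrist_force: [0.4, 0.3, 0.0]
finger_gap: 0.0853
clock: 2.2
tcp_pos: [0.4911, -0.214, 0.2311]
orientation: [-0.0, 0.984, 0.178, -0.0]
wrist_force: [0.7, 0.3, 0.1]
finger_gap: 0.0857
clock: 2.7
tcp_pos: [0.5389, -0.1603, 0.2309]
orientation: [-0.0, 0.984, 0.179, -0.0]
wrist_force: [0.0, -0.4, 0.4]
finger_gap: 0.0853
t 2.7 tcp [ 0.5389 -0.1603  0.2309] yaw 20.66 units [ 0.28 -0.17 -0.46]
```

View pics/w2.png

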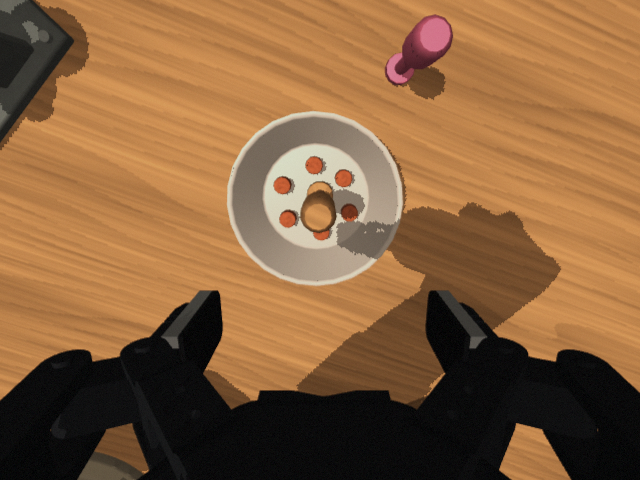

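The wrist view shows the bowl rim at (315,198), the wooden knob at (318,213) and the foot at (320,190), with six pellets around it. The pink look-alike is outside at (425,45).

```bash
python3 - <<'E'
from h import *
from meas import blobs
W=np.load("w2.npy",allow_pickle=True).item();w=cv2.imread("pics/w2.png")
b,m=blobs(w,(215,100,200,195),(0,0,60),(179,80,255),500)
k=max(cv2.findContours(m,cv2.RETR_EXTERNAL,cv2.CHAIN_APPROX_NONE)[0],key=cv2.contourArea)
e=cv2.fitEllipse(cv2.convexHull(k));c=np.array(e[0])/4+[215,100];print("rim",c,np.array(e[1])/4,onz(W,c,.045),onz(W,c+[43.5*2,0],.045)-onz(W,c,.045))
for a,c,_ in blobs(w,(260,140,115,110),(1,170,60),(8,255,255),25)[0]: print("pellet",a,c.round(1),onz(W,c,.014).round(4),_)
cr=cv2.resize(w[150:250,260:380],None,fx=6,fy=6,interpolation=cv2.INTER_CUBIC);cv2.imwrite("pics/cropC.png",cr)
E
```

```text
rim [314.70755768 198.27571106] [174.10980225 176.0897522 ] [ 0.54895084 -0.14594976  0.045     ] [ 0.02952499 -0.0782988   0.        ]
pellet 44.3125 [318.  164.7] [ 0.5777 -0.1381  0.014 ] [np.float64(312.75), np.float64(157.5), np.float64(9.75), np.float64(15.0)]
pellet 40.6875 [340.2 174.7] [ 0.5763 -0.1631  0.014 ] [np.float64(335.5), np.float64(170.25), np.float64(14.0), np.float64(13.75)]
pellet 32.5 [283.5 179.5] [ 0.5509 -0.1099  0.014 ] [np.float64(275.25), np.float64(177.25), np.float64(15.25), np.float64(7.25)]
pellet 40.375 [283.1 188. ] [ 0.5424 -0.1123  0.014 ] [np.float64(276.5), np.float64(183.0), np.float64(14.25), np.float64(10.75)]
pellet 172.25 [348.9 211.8] [ 0.5432 -0.186   0.014 ] [np.float64(341.75), np.float64(204.75), np.float64(15.75), np.float64(16.25)]
pellet 35.75 [289.9 213.9] [ 0.5189 -0.128   0.014 ] [np.float64(281.5), np.float64(210.75), np.float64(14.5), np.float64(9.25)]
```

View pics/cropC.png

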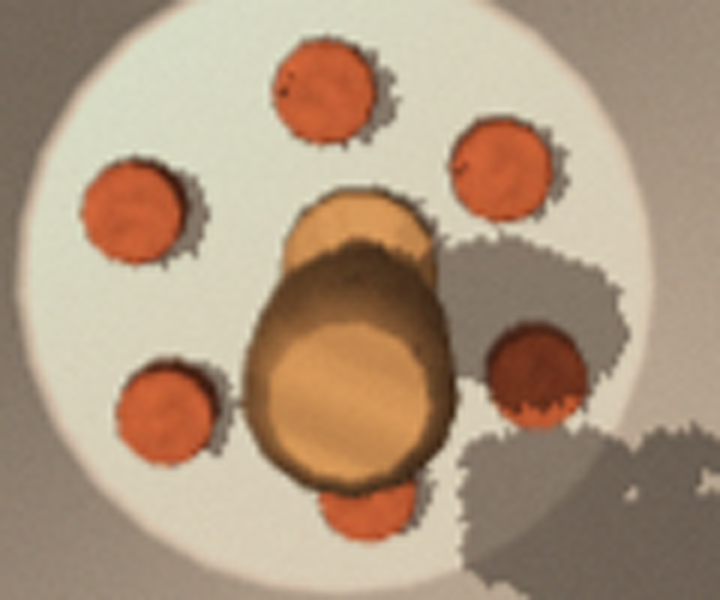

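```bash
python3 - <<'E'
from h import *
from meas import blobs
from scipy.optimize import least_squares
W=np.load("w2.npy",allow_pickle=True).item();T=env.calibration("top");S=env.calibration("scene")
p=np.array([(325,90),(502,168),(133,211),(537,375),(166,412)])/6+[260,150]
P=np.array([onz(W,q,.020) for q in p]);print(P.round(4))
f=lambda P:least_squares(lambda v:np.hypot(P[:,0]-v[0],P[:,1]-v[1])-v[2],[.54,-.15,.037]).x
print("wrist pellet ring",f(P))
p=np.array([(582,245),(547,289),(572,334),(629,336),(658,293)],float);p=(p-[445,0])/4+[335,170]
P=np.array([onz(T,q,.020) for q in p]);print(P.round(4));print("top ring",f(P))
p=np.array([(168,198),(237,175),(288,198),(272,245),(211,266),(154,247)],float)/4+[195,230]
P=np.array([onz(S,q,.020) for q in p]);print(P.round(4));print("scene ring",f(P))
# knob top in wrist, foot centre; top knob
print("wrist knob top disc",onz(W,np.array([350,400])/6+[260,150],.122), "foot", onz(W,np.array([360,262])/6+[260,150],.018))
print("top foot",onz(T,np.array([605-445,285])/4+[335,170],.018),"top knob",onz(T,np.array([626-445,252])/4+[335,170],.118),onz(S,np.array([222,240])/4+[195,230],.018))
s=cv2.imread("pics/scene0.png")
E
```

```text
[[ 0.5764 -0.1345  0.02  ]
 [ 0.5748 -0.1672  0.02  ]
 [ 0.5458 -0.1109  0.02  ]
 [ 0.5437 -0.186   0.02  ]
 [ 0.5146 -0.1276  0.02  ]]
wrist pellet ring [ 0.54338529 -0.14877472  0.03667258]
[[ 0.5753 -0.1382  0.02  ]
 [ 0.5446 -0.1138  0.02  ]
 [ 0.5136 -0.1304  0.02  ]
 [ 0.5124 -0.1692  0.02  ]
 [ 0.5421 -0.1896  0.02  ]]
top ring [ 0.54295635 -0.15171083  0.0364553 ]
[[ 0.516  -0.1682  0.02  ]
 [ 0.518  -0.1293  0.02  ]
 [ 0.5484 -0.1134  0.02  ]
 [ 0.5764 -0.1356  0.02  ]
 [ 0.5745 -0.1689  0.02  ]
 [ 0.5468 -0.1888  0.02  ]]
scene ring [ 0.54539085 -0.15082243  0.03556062]
wrist knob top disc [ 0.54937483 -0.15078582  0.122     ] foot [ 0.55103948 -0.1502925   0.018     ]
top foot [ 0.54786741 -0.153751    0.018     ] top knob [ 0.5516413  -0.15410684  0.118     ] [ 0.55788543 -0.15574409  0.018     ]
```

```bash
python3 -c "
from h import *
go([.550,-.152,.083])"
```

```text
t 2.75 tcp [ 0.5386 -0.1608  0.231 ] yaw 20.6 units [ 0.7  -0.21  7.4 ]
```

```bash
python3 -m handwheel '[{"dx":0.35,"dy":-0.1,"dz":0.4,"roll":0},{"dx":0.35,"dy":-0.1,"dz":0.8,"roll":0},{"dx":0,"dy":0,"dz":1,"roll":0},{"dx":0,"dy":0,"dz":1,"roll":0},{"dx":0,"dy":0,"dz":1,"roll":0},{"dx":0,"dy":0,"dz":1,"roll":0},{"dx":0,"dy":0,"dz":0.8,"roll":0},{"dx":0,"dy":0,"dz":0.6,"roll":0}]'
python3 -m handwheel '[{"dx":0,"dy":0,"dz":0.5,"roll":0},{"dx":0,"dy":0,"dz":0.3,"roll":0},{"dx":0,"dy":0,"dz":0,"roll":0},{"dx":0,"dy":0,"dz":0,"roll":0}]'
python3 - <<'E'
from h import *
go([.550,-.152,.083])
cv2.imwrite("pics/w3.png",np.hstack([env.read_camera("wrist")[160:,80:480],cv2.resize(env.read_camera("scene")[210:330,180:310],None,fx=2.66,fy=2.66)[:320]]))
E
```

```text
clock: 3.42
tcp_pos: [0.5492, -0.1524, 0.097]
orientation: [-0.001, 0.984, 0.178, -0.001]
wrist_force: [-0.6, 0.8, 0.5]
finger_gap: 0.0853
clock: 3.75
tcp_pos: [0.5504, -0.1525, 0.0833]
orientation: [0.0, 0.984, 0.178, -0.0]
wrist_force: [-0.1, 0.1, 0.3]
finger_gap: 0.0855
t 3.75 tcp [ 0.5504 -0.1525  0.0833] yaw 20.53 units [-0.01 -0.03  0.02]Traceback (most recent call last):
  File "<stdin>", line 3, in <module>
    return _nx.concatenate(arrs, 1, dtype=dtype, casting=casting)
           ~~~~~~~~~~~~~~~^^^^^^^^^^^^^^^^^^^^^^^^^^^^^^^^^^^^^^^
ValueError: all the input array dimensions except for the concatenation axis must match exactly, but along dimension 0, the array at index 0 has size 320 and the array at index 1 has size 319
```

```bash
cat >> h.py <<'E'
def look(n,name,x,y,w,h,k):
    im=env.read_camera(n); cv2.imwrite(f"pics/{name}_full.png",im)
    cv2.imwrite(f"pics/{name}.png",cv2.resize(im[y:y+h,x:x+w],None,fx=k,fy=k,interpolation=cv2.INTER_CUBIC)); return im
E
python3 -c "
from h import *
look('wrist','w4',120,180,400,300,2)"
```

```text
(no output)
```

View pics/w4.png

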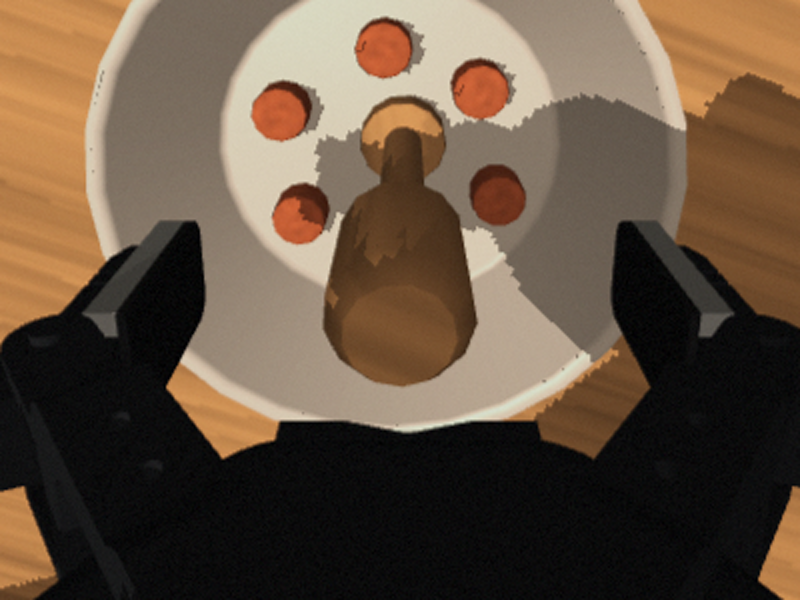

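The knob is centred between the open jaws at crop (400,330). I'll check the fore-aft fit, then close.

```bash
python3 -c "
from h import *
W=env.calibration('wrist');print(onz(W,(320.,346),.124),onz(W,(321.5,250),.018)); s,R=tool();print(s['tcp_pos'])"
python3 -m handwheel '[{"dx":0,"dy":0,"dz":0,"roll":0},{"dx":0,"dy":0,"dz":0,"roll":0},{"dx":0,"dy":0,"dz":0,"roll":0},{"dx":0,"dy":0,"dz":0,"roll":0},{"dx":0,"dy":0,"dz":0,"roll":0},{"dx":0,"dy":0,"dz":0,"roll":0}]' 255 50
python3 -m handwheel '[{"dx":0,"dy":0,"dz":0,"roll":0},{"dx":0,"dy":0,"dz":0,"roll":0},{"dx":0,"dy":0,"dz":0,"roll":0},{"dx":0,"dy":0,"dz":0,"roll":0},{"dx":0,"dy":0,"dz":0,"roll":0},{"dx":0,"dy":0,"dz":0,"roll":0}]'
```

```text
[ 0.55076916 -0.15015786  0.124     ] [ 0.55112577 -0.14999978  0.018     ]
[ 0.55118914 -0.1525948   0.08426515]
clock: 4.4
tcp_pos: [0.5505, -0.152, 0.0835]
orientation: [-0.0, 0.984, 0.178, 0.0]
wrist_force: [-0.1, 0.9, 1.9]
finger_gap: 0.0265
clock: 4.9
tcp_pos: [0.5506, -0.1521, 0.0835]
orientation: [-0.0, 0.984, 0.179, 0.0]
wrist_force: [-0.8, 2.6, 5.8]
finger_gap: 0.0263
```

Gripped, gap 26 mm. I'll work out the stirring circle around (0.543,-0.150) with r = 32 mm, in tool units at 15° per row.

```bash
python3 - <<'E'
from h import *
s,R=tool(); C=np.array([.543,-.150]); r=.032
a=np.radians(-4+15*np.arange(25)); P=C+r*np.c_[np.cos(a),np.sin(a)]
M=R[:2,:2]
print("out",(M.T@(P[0]-s["tcp_pos"][:2])/.02).round(2))
for i in range(24): print(i,(M.T@(P[i+1]-P[i])/.02).round(2))
E
```

```text
out [1.14 0.43]
0 [ 0.12 -0.4 ]
1 [ 0.02 -0.42]
2 [-0.09 -0.41]
3 [-0.2  -0.37]
4 [-0.28 -0.31]
5 [-0.35 -0.22]
6 [-0.4  -0.12]
7 [-0.42 -0.02]
8 [-0.41  0.09]
9 [-0.37  0.2 ]
10 [-0.31  0.28]
11 [-0.22  0.35]
12 [-0.12  0.4 ]
13 [-0.02  0.42]
14 [0.09 0.41]
15 [0.2  0.37]
16 [0.28 0.31]
17 [0.35 0.22]
18 [0.4  0.12]
19 [0.42 0.02]
20 [ 0.41 -0.09]
21 [ 0.37 -0.2 ]
22 [ 0.31 -0.28]
23 [ 0.22 -0.35]
```

```bash
python3 -m handwheel '[{"dx":0,"dy":0,"dz":-0.08,"roll":0},{"dx":0.3,"dy":0.1,"dz":0,"roll":0},{"dx":0.3,"dy":0.11,"dz":0,"roll":0},{"dx":0.3,"dy":0.11,"dz":0,"roll":0},{"dx":0.24,"dy":0.11,"dz":0,"roll":0},{"dx":0,"dy":0,"dz":0,"roll":0}]'
python3 -m handwheel '[{"dx":0.12,"dy":-0.4,"dz":0,"roll":0},{"dx":0.02,"dy":-0.42,"dz":0,"roll":0},{"dx":-0.09,"dy":-0.41,"dz":0,"roll":0},{"dx":-0.2,"dy":-0.37,"dz":0,"roll":0},{"dx":-0.28,"dy":-0.31,"dz":0,"roll":0},{"dx":-0.35,"dy":-0.22,"dz":0,"roll":0},{"dx":-0.4,"dy":-0.12,"dz":0,"roll":0},{"dx":-0.42,"dy":-0.02,"dz":0,"roll":0}]'
python3 -c "
from h import *
look('top','t1',335,190,85,90,6);look('wrist','w5',120,130,400,300,2)"
```

```text
clock: 5.4
tcp_pos: [0.5764, -0.1525, 0.0846]
orientation: [0.0, 0.984, 0.179, 0.0]
wrist_force: [0.4, -0.3, -0.6]
finger_gap: 0.0266
clock: 6.07
tcp_pos: [0.5308, -0.1228, 0.0864]
orientation: [0.003, 0.984, 0.178, 0.002]
wrist_force: [2.1, -5.3, -0.4]
finger_gap: 0.0266
```

View pics/w5.png

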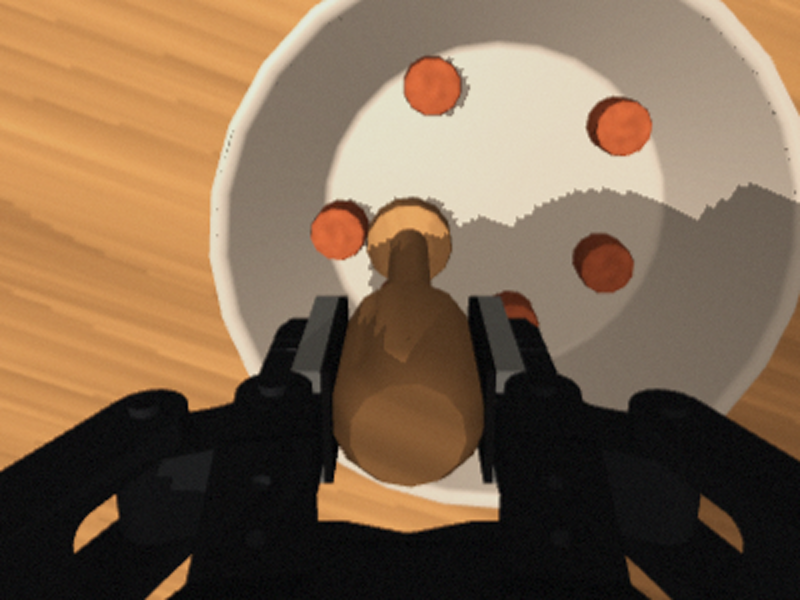

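```bash
python3 -c "
from h import *
s,_=tool();print(s['wrist_force'],s['tcp_pos'])
look('scene','s1',195,220,110,100,7)"
```

```text
[ 1.9054071  -6.25553491  0.39185949] [ 0.52952811 -0.12311026  0.08621877]
```

View pics/s1.png

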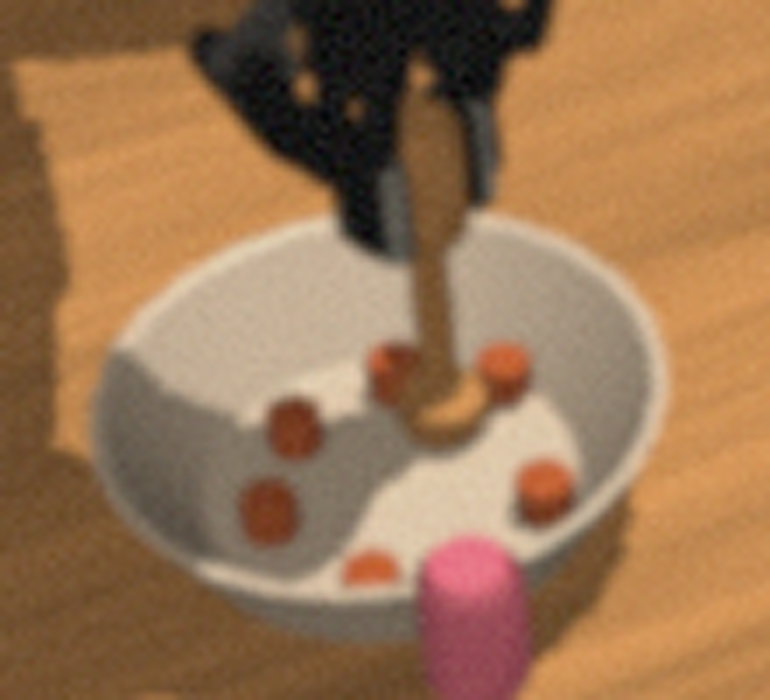

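View pics/t1.png

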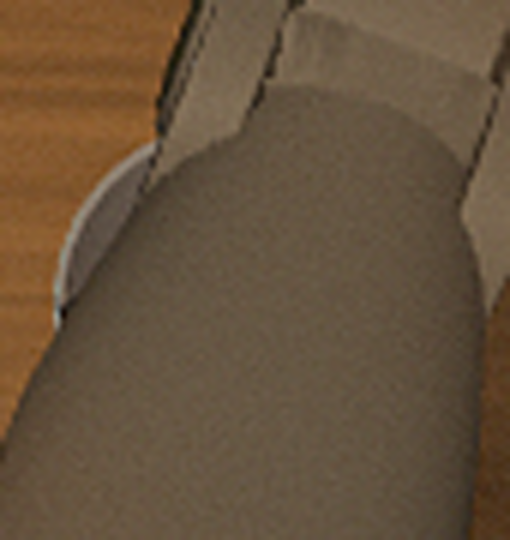

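```bash
python3 - <<'E'
from h import *
W=env.calibration('wrist');S=env.calibration('scene');C=np.array([.543,-.150])
for n,c,p in (("w",W,np.array([(432,86),(620,126),(603,263),(515,315),(338,230),(408,240)])/2+[120,130]),("s",S,np.array([(393,372),(502,365),(545,485),(370,577),(268,508),(294,427),(440,405)])/7+[195,220])):
  for q in p:
    X=onz(c,q,.020)[:2];d=X-C;print(n,X.round(4),"r",round(np.hypot(*d)*1e3,1),"ang",round(np.degrees(np.arctan2(d[1],d[0]))))
E
```

```text
w [ 0.5783 -0.112 ] r 51.9 ang 47
w [ 0.5871 -0.17  ] r 48.5 ang -24
w [ 0.5451 -0.1838] r 33.9 ang -86
w [ 0.5185 -0.1643] r 28.4 ang -150
w [ 0.5259 -0.1002] r 52.6 ang 109
w [ 0.5305 -0.1222] r 30.5 ang 114
s [ 0.5128 -0.1343] r 34.0 ang 152
s [ 0.527 -0.104] r 48.7 ang 109
s [ 0.5815 -0.1156] r 51.6 ang 42
s [ 0.5902 -0.1755] r 53.6 ang -28
s [ 0.5488 -0.1901] r 40.5 ang -82
s [ 0.5203 -0.17  ] r 30.3 ang -139
s [ 0.5338 -0.128 ] r 23.8 ang 113
```

The pellets at 21° and 86° have been carried out and round. The stirrer is now squeezing past the second one against the wall at 6 N, so I'll ease inward first and then push the next pellets more tangentially.

```bash
python3 - <<'E'
from h import *
s,R=tool(); C=np.array([.543,-.150]); M=R[:2,:2]
L=[(32,116),(25,120),(26,130),(29,140),(32,150),(34,160),(35,170),(35,180),(35,190)]
L+=[(35,190+12*i) for i in range(1,9)]
P=np.array([C+r*1e-3*np.array([np.cos(np.radians(a)),np.sin(np.radians(a))]) for r,a in L])
for i in range(len(P)-1): print(L[i+1],(M.T@(P[i+1]-P[i])/.02).round(2))
E
```

```text
(25, 120) [-0.05  0.36]
(26, 130) [-0.23  0.01]
(29, 140) [-0.28 -0.04]
(32, 150) [-0.3   0.03]
(34, 160) [-0.27  0.13]
(35, 170) [-0.22  0.22]
(35, 180) [-0.13  0.28]
(35, 190) [-0.08  0.29]
(35, 202) [-0.03  0.36]
(35, 214) [0.05 0.36]
(35, 226) [0.12 0.34]
(35, 238) [0.19 0.31]
(35, 250) [0.25 0.27]
(35, 262) [0.3  0.21]
(35, 274) [0.34 0.14]
(35, 286) [0.36 0.07]
```

```bash
python3 -m handwheel '[{"dx":-0.05,"dy":0.36,"dz":0,"roll":0},{"dx":-0.23,"dy":0.01,"dz":0,"roll":0},{"dx":-0.28,"dy":-0.04,"dz":0,"roll":0},{"dx":-0.3,"dy":0.03,"dz":0,"roll":0},{"dx":-0.27,"dy":0.13,"dz":0,"roll":0},{"dx":-0.22,"dy":0.22,"dz":0,"roll":0},{"dx":-0.13,"dy":0.28,"dz":0,"roll":0},{"dx":-0.08,"dy":0.29,"dz":0,"roll":0}]'
python3 -c "
from h import *
look('scene','s2',195,220,110,100,5);look('wrist','w6',120,130,400,300,2)"
```

```text
clock: 6.88
tcp_pos: [0.5092, -0.1563, 0.0856]
orientation: [0.0, 0.984, 0.179, 0.001]
wrist_force: [1.0, -0.5, -0.0]
finger_gap: 0.0266
```

View pics/s2.png

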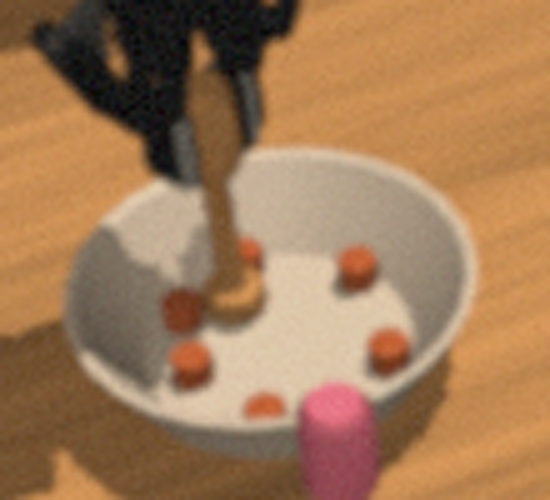

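View pics/w6.png

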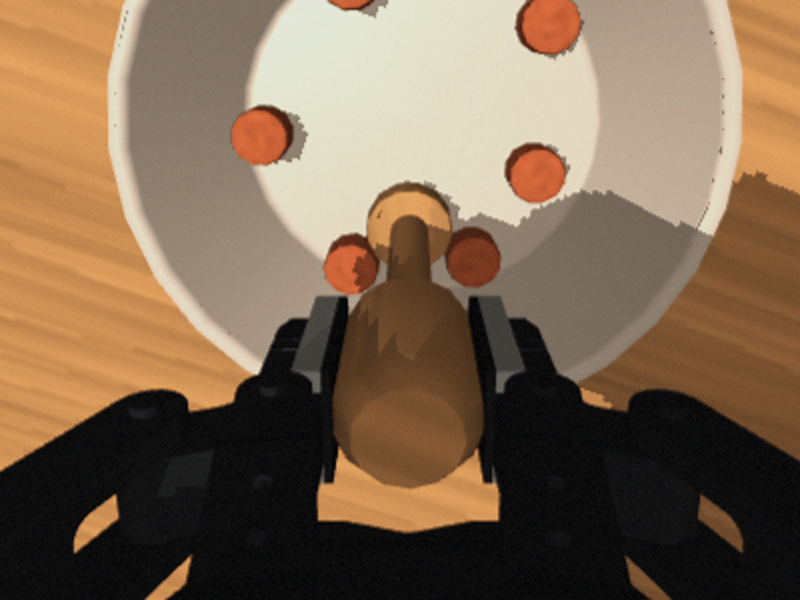

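The third pellet is now behind the foot at wrist crop (350,262), and the fourth is ahead of it at (472,257). I'll carry on round.

```bash
python3 -m handwheel '[{"dx":-0.03,"dy":0.36,"dz":0,"roll":0},{"dx":0.05,"dy":0.36,"dz":0,"roll":0},{"dx":0.12,"dy":0.34,"dz":0,"roll":0},{"dx":0.19,"dy":0.31,"dz":0,"roll":0},{"dx":0.25,"dy":0.27,"dz":0,"roll":0},{"dx":0.3,"dy":0.21,"dz":0,"roll":0},{"dx":0.34,"dy":0.14,"dz":0,"roll":0},{"dx":0.36,"dy":0.07,"dz":0,"roll":0}]'
python3 -c "
from h import *
look('scene','s3',195,220,110,100,5);look('wrist','w7',120,130,400,300,2)"
```

```text
clock: 7.65
tcp_pos: [0.5482, -0.18, 0.0837]
orientation: [-0.004, 0.984, 0.179, -0.004]
wrist_force: [-9.5, 9.0, 11.3]
finger_gap: 0.0265
```

View pics/s3.png

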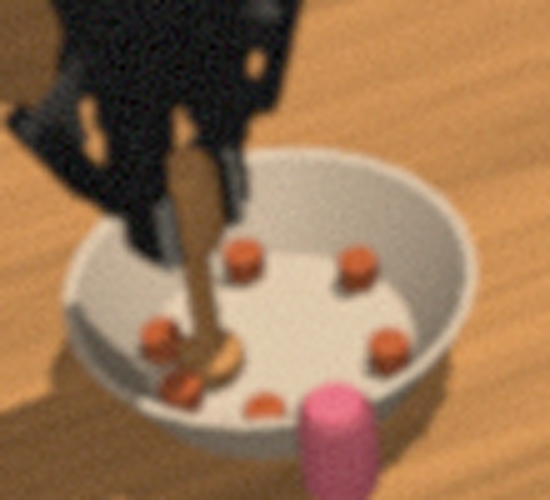

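View pics/w7.png

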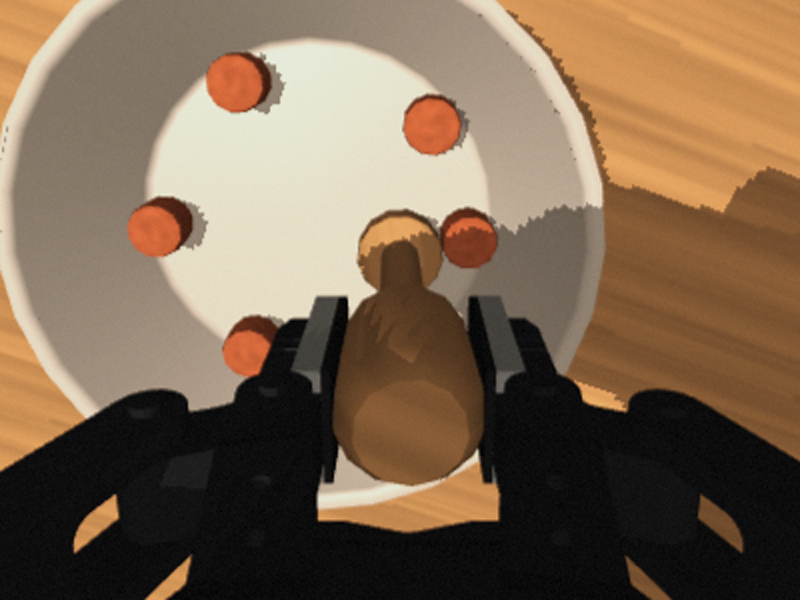

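```bash
python3 - <<'E'
from h import *
W=env.calibration('wrist');S=env.calibration('scene');C=np.array([.543,-.150])
O=np.array([(.5760,-.1363),(.5745,-.1682),(.5455,-.1885),(.514,-.1689),(.5157,-.129),(.5460,-.1126)])
for n,c,p in (("w",W,np.array([(237,82),(432,125),(469,238),(158,229),(250,347)])/2+[120,130]),("s",S,np.array([(243,262),(357,269),(389,352),(266,411),(182,390),(160,342)])/5+[195,220])):
  for q in p:
    X=onz(c,q,.020)[:2];d=X-C;print(n,X.round(4),"r",round(np.hypot(*d)*1e3,1),"ang",round(np.degrees(np.arctan2(d[1],d[0]))),"dist to originals",(np.hypot(*(X-O).T)*1e3).round())
s,R=tool();M=R[:2,:2];print(s["tcp_pos"],s["wrist_force"])
L=[(35,286),(28,288),(22,292),(18,300)]
P=np.array([C+r*1e-3*np.array([np.cos(np.radians(a)),np.sin(np.radians(a))]) for r,a in L])
for i in range(len(P)-1): print(L[i+1],(M.T@(P[i+1]-P[i])/.02).round(2))
E
```

```text
w [ 0.5778 -0.1132] r 50.7 ang 47 dist to originals [23. 55. 82. 85. 64. 32.]
w [ 0.5863 -0.1717] r 48.5 ang -27 dist to originals [37. 12. 44. 72. 83. 72.]
w [ 0.5573 -0.1955] r 47.6 ang -73 dist to originals [62. 32. 14. 51. 78. 84.]
w [ 0.5253 -0.103 ] r 50.2 ang 111 dist to originals [61. 82. 88. 67. 28. 23.]
w [ 0.4965 -0.1421] r 47.1 ang 170 dist to originals [80. 82. 67. 32. 23. 58.]
s [ 0.5023 -0.1473] r 40.7 ang 176 dist to originals [74. 75. 60. 25. 23. 56.]
s [ 0.5315 -0.1069] r 44.6 ang 105 dist to originals [53. 75. 83. 64. 27. 16.]
s [ 0.5844 -0.1171] r 52.9 ang 38 dist to originals [21. 52. 81. 87. 70. 39.]
s [ 0.5899 -0.1746] r 53.0 ang -28 dist to originals [41. 17. 47. 76. 87. 76.]
s [ 0.5616 -0.1994] r 52.8 ang -69 dist to originals [65. 34. 19. 56. 84. 88.]
s [ 0.5306 -0.1967] r 48.3 ang -105 dist to originals [76. 52. 17. 32. 69. 85.]
[ 0.54919839 -0.1797229   0.08363638] [-7.02749758  7.77247132  9.6184    ]
(28, 288) [ 0.08 -0.35]
(22, 292) [ 0.09 -0.3 ]
(18, 300) [ 0.12 -0.21]
```

Force 12 N, so I'll retreat inward. Pellets 0, 3 and 4 are about 23, 32 and 23 mm from their starts, and pellet 5 is about 20 mm, which is marginal. For margin I'll enter the free gaps at 76° and 8° and push pellets 5 and 0 farther round.

```bash
python3 -m handwheel '[{"dx":0.08,"dy":-0.35,"dz":0,"roll":0},{"dx":0.09,"dy":-0.3,"dz":0,"roll":0},{"dx":0.12,"dy":-0.21,"dz":0,"roll":0},{"dx":0,"dy":0,"dz":0,"roll":0}]'
python3 - <<'E'
from h import *
C=np.array([.543,-.150])
s,R=tool();M=R[:2,:2];print(s["tcp_pos"],s["wrist_force"])
d=lambda r,a:C+r*1e-3*np.array([np.cos(np.radians(a)),np.sin(np.radians(a))])
def pr(L):
  P=[s["tcp_pos"][:2]]+[d(*l) for l in L]
  for i in range(len(L)): print(L[i],(M.T@(P[i+1]-P[i])/.02).round(2))
pr([(5,0),(12,76),(21,76),(29,76),(37,76),(37,84),(37,92),(37,100),(37,108),(37,116),(30,116),(20,116),(10,60),(12,8),(21,8),(29,8),(37,8),(37,16),(37,24),(37,32),(37,40),(37,48),(30,48),(20,48),(10,48)])
E
```

```text
clock: 8.08
tcp_pos: [0.5521, -0.1644, 0.0846]
orientation: [-0.0, 0.984, 0.179, -0.0]
wrist_force: [-0.6, 0.5, -1.2]
finger_gap: 0.0263
[ 0.55214176 -0.16442505  0.0845684 ] [-0.61253058  0.46373394 -1.20655812]
(5, 0) [ 0.06 -0.75]
(12, 76) [ 0.11 -0.58]
(21, 76) [ 0.26 -0.37]
(29, 76) [ 0.23 -0.33]
(37, 76) [ 0.23 -0.33]
(37, 84) [-0.22 -0.13]
(37, 92) [-0.24 -0.1 ]
(37, 100) [-0.25 -0.07]
(37, 108) [-0.26 -0.03]
(37, 116) [-0.26  0.01]
(30, 116) [0.03 0.35]
(20, 116) [0.05 0.5 ]
(10, 60) [0.48 0.68]
(12, 8) [0.2  0.45]
(21, 8) [0.44 0.1 ]
(29, 8) [0.39 0.09]
(37, 8) [0.39 0.09]
(37, 16) [ 0.04 -0.26]
(37, 24) [ 0.   -0.26]
(37, 32) [-0.03 -0.26]
(37, 40) [-0.07 -0.25]
(37, 48) [-0.1  -0.24]
(30, 48) [-0.31  0.16]
(20, 48) [-0.44  0.23]
(10, 48) [-0.44  0.23]
```

```bash
python3 -m handwheel '[{"dx":0.06,"dy":-0.75,"dz":0,"roll":0},{"dx":0.11,"dy":-0.58,"dz":0,"roll":0},{"dx":0.26,"dy":-0.37,"dz":0,"roll":0},{"dx":0.23,"dy":-0.33,"dz":0,"roll":0},{"dx":0.23,"dy":-0.33,"dz":0,"roll":0},{"dx":-0.22,"dy":-0.13,"dz":0,"roll":0},{"dx":-0.24,"dy":-0.1,"dz":0,"roll":0}]'
python3 -m handwheel '[{"dx":-0.25,"dy":-0.07,"dz":0,"roll":0},{"dx":-0.26,"dy":-0.03,"dz":0,"roll":0},{"dx":-0.26,"dy":0.01,"dz":0,"roll":0}]'
python3 -c "
from h import *
look('wrist','w8',120,130,400,300,2);print(tool()[0]['wrist_force'])"
```

```text
clock: 8.67
tcp_pos: [0.5437, -0.114, 0.0855]
orientation: [0.001, 0.984, 0.179, 0.001]
wrist_force: [4.5, -3.6, 0.2]
finger_gap: 0.0263
clock: 8.92
tcp_pos: [0.532, -0.1214, 0.0875]
orientation: [0.005, 0.984, 0.178, 0.005]
wrist_force: [9.1, -7.8, 1.1]
finger_gap: 0.0267
[ 5.75137144 -8.14985568  1.43782345]
```

View pics/w8.png

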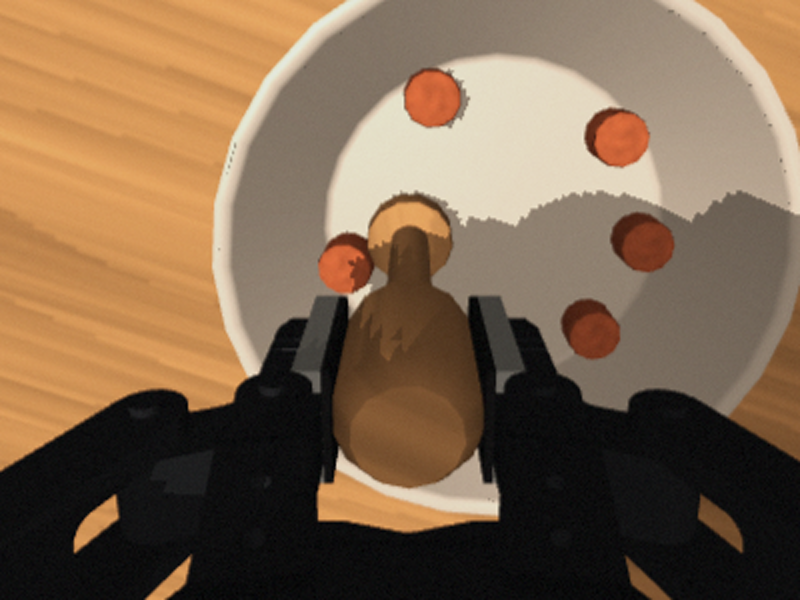

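Pellet 5 has moved on along the wall, to crop (345,262). I'll retreat and push pellet 0.

```bash
python3 -m handwheel '[{"dx":0.03,"dy":0.35,"dz":0,"roll":0},{"dx":0.05,"dy":0.5,"dz":0,"roll":0},{"dx":0.48,"dy":0.68,"dz":0,"roll":0},{"dx":0.2,"dy":0.45,"dz":0,"roll":0},{"dx":0.44,"dy":0.1,"dz":0,"roll":0},{"dx":0.39,"dy":0.09,"dz":0,"roll":0},{"dx":0.3,"dy":0.07,"dz":0,"roll":0}]'
python3 -m handwheel '[{"dx":0.04,"dy":-0.26,"dz":0,"roll":0},{"dx":0,"dy":-0.26,"dz":0,"roll":0},{"dx":-0.03,"dy":-0.26,"dz":0,"roll":0},{"dx":-0.07,"dy":-0.25,"dz":0,"roll":0}]'
python3 -c "
from h import *
C=np.array([.543,-.150])
s,R=tool();print(s['wrist_force'],s['tcp_pos'],(s['tcp_pos'][:2]-C))
look('wrist','w9',120,130,400,300,2);look('scene','s4',195,220,110,100,5)"
```

```text
clock: 9.55
tcp_pos: [0.5785, -0.1458, 0.0844]
orientation: [-0.0, 0.984, 0.178, -0.0]
wrist_force: [-0.4, -0.0, -0.7]
finger_gap: 0.0265
clock: 9.88
tcp_pos: [0.5683, -0.1277, 0.0849]
orientation: [0.002, 0.984, 0.178, -0.001]
wrist_force: [-2.7, -7.5, 1.1]
finger_gap: 0.0264
[-2.72133588 -7.4852087   1.06421806] [ 0.56833848 -0.12768144  0.08493782] [0.02533848 0.02231856]
```

View pics/w9.png

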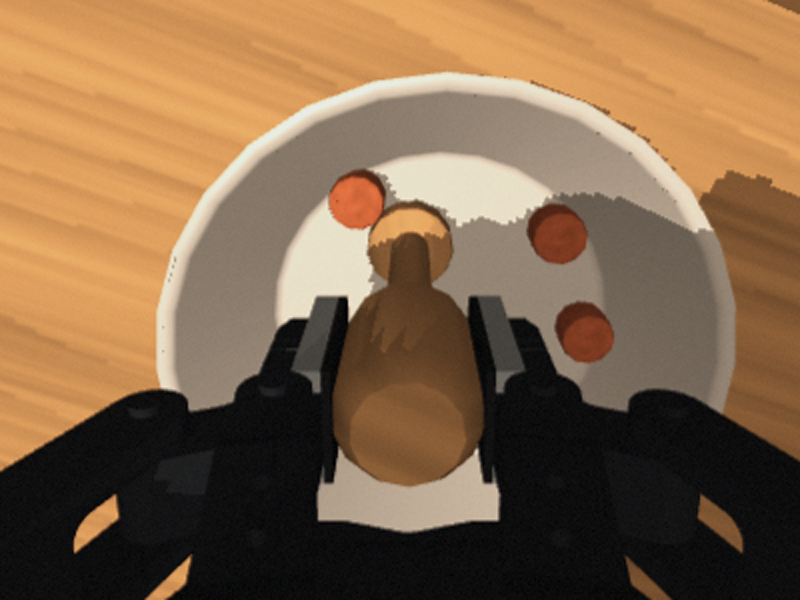

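View pics/s4.png

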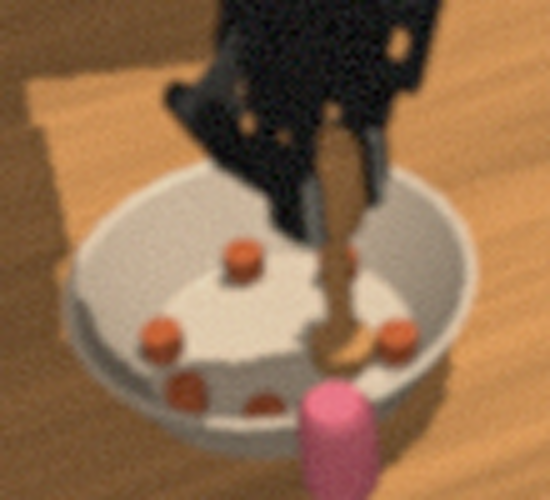

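```bash
python3 - <<'E'
from h import *
W=env.calibration('wrist');S=env.calibration('scene');C=np.array([.543,-.150])
O=np.array([(.5760,-.1363),(.5745,-.1682),(.5455,-.1885),(.514,-.1689),(.5157,-.129),(.5460,-.1126)])
for z in (.02,.024):
 for n,c,p in (("w",W,np.array([(357,199),(557,234),(585,332)])/2+[120,130]),("s",S,np.array([(243,262),(398,341),(266,408),(186,390),(161,340)])/5+[195,220])):
  for q in p:
    X=onz(c,q,z)[:2];d=X-C;print(z,n,X.round(4),"r",round(np.hypot(*d)*1e3,1),"ang",round(np.degrees(np.arctan2(d[1],d[0]))),"dist to originals",(np.hypot(*(X-O).T)*1e3).round())
s,R=tool();M=R[:2,:2]
print("retreat to centre",M.T@(C-s["tcp_pos"][:2])/.02)
E
```

```text
0.02 w [ 0.5752 -0.1068] r 53.9 ang 53 dist to originals [30. 61. 87. 87. 64. 30.]
0.02 w [ 0.5866 -0.1698] r 47.9 ang -24 dist to originals [35. 12. 45. 73. 82. 70.]
0.02 w [ 0.5588 -0.1922] r 45.0 ang -69 dist to originals [58. 29. 14. 51. 76. 81.]
0.02 s [ 0.5023 -0.1473] r 40.7 ang 176 dist to originals [74. 75. 60. 25. 23. 56.]
0.02 s [ 0.5804 -0.1111] r 54.0 ang 46 dist to originals [26. 57. 85. 88. 67. 34.]
0.02 s [ 0.5884 -0.1739] r 51.3 ang -28 dist to originals [40. 15. 45. 75. 85. 75.]
0.02 s [ 0.5624 -0.198 ] r 51.8 ang -68 dist to originals [63. 32. 19. 56. 83. 87.]
0.02 s [ 0.5297 -0.1959] r 47.8 ang -106 dist to originals [75. 53. 17. 31. 68. 85.]
0.024 w [ 0.5763 -0.1067] r 54.6 ang 52 dist to originals [30. 62. 87. 88. 65. 31.]
0.024 w [ 0.5874 -0.1684] r 48.1 ang -23 dist to originals [34. 13. 46. 73. 82. 70.]
0.024 w [ 0.5602 -0.1904] r 43.9 ang -67 dist to originals [56. 26. 15. 51. 76. 79.]
0.024 s [ 0.5067 -0.1487] r 36.3 ang 178 dist to originals [70. 71. 56. 21. 22. 53.]
0.024 s [ 0.5843 -0.1127] r 55.7 ang 42 dist to originals [25. 56. 85. 90. 71. 38.]
0.024 s [ 0.5922 -0.1752] r 55.3 ang -27 dist to originals [42. 19. 49. 78. 89. 78.]
0.024 s [ 0.5664 -0.1991] r 54.4 ang -65 dist to originals [64. 32. 23. 60. 86. 89.]
0.024 s [ 0.5339 -0.197 ] r 47.9 ang -101 dist to originals [74. 50. 14. 34. 70. 85.]
retreat to centre [-1.54868908  0.62331158]
```

Estimated displacements are about 27, 32, 23 and 35 mm for pellets 0, 3, 4 and 5. I'll go to the free centre, lower and release.

```bash
python3 -m handwheel '[{"dx":-0.4,"dy":0.16,"dz":0,"roll":0},{"dx":-0.4,"dy":0.16,"dz":0,"roll":0},{"dx":-0.4,"dy":0.16,"dz":0,"roll":0},{"dx":-0.3,"dy":0.12,"dz":0,"roll":0},{"dx":0,"dy":0,"dz":0,"roll":0},{"dx":0,"dy":0,"dz":0,"roll":0},{"dx":0,"dy":0,"dz":0,"roll":0}]'
python3 -m handwheel '[{"dx":0,"dy":0,"dz":0.05,"roll":0},{"dx":0,"dy":0,"dz":0.05,"roll":0},{"dx":0,"dy":0,"dz":0,"roll":0},{"dx":0,"dy":0,"dz":0,"roll":0}]'
python3 -c "
from h import *
s,R=tool();print(s['wrist_force'],s['tcp_pos'])
look('wrist','w10',120,130,400,300,2);look('scene','s5',195,220,110,100,5)"
```

```text
clock: 10.57
tcp_pos: [0.546, -0.1492, 0.085]
orientation: [-0.0, 0.984, 0.178, 0.0]
wrist_force: [1.2, 0.1, -1.4]
finger_gap: 0.0268
clock: 10.9
tcp_pos: [0.5465, -0.1491, 0.0836]
orientation: [0.0, 0.984, 0.179, 0.0]
wrist_force: [-1.4, 0.5, 4.8]
finger_gap: 0.0269
[-1.43764074  0.53351065  4.8142042 ] [ 0.54645532 -0.14905176  0.08356805]
```

View pics/w10.png

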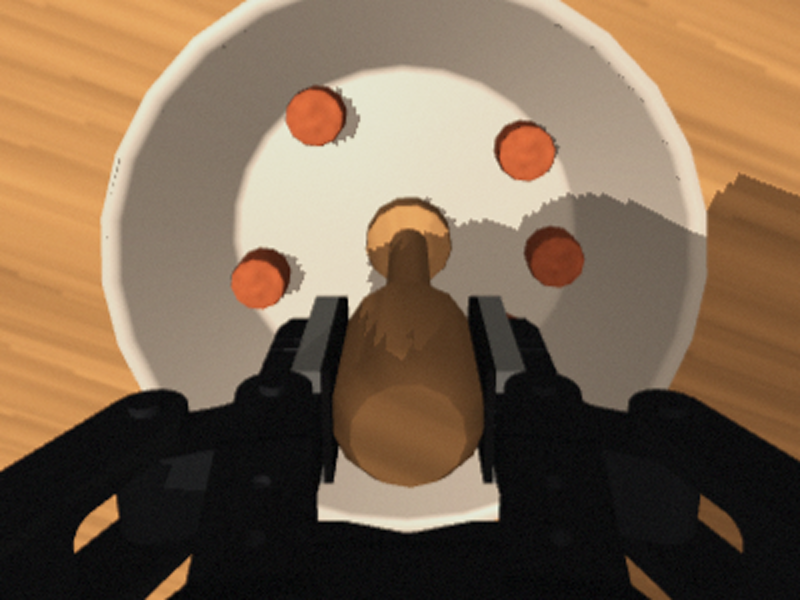

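View pics/s5.png

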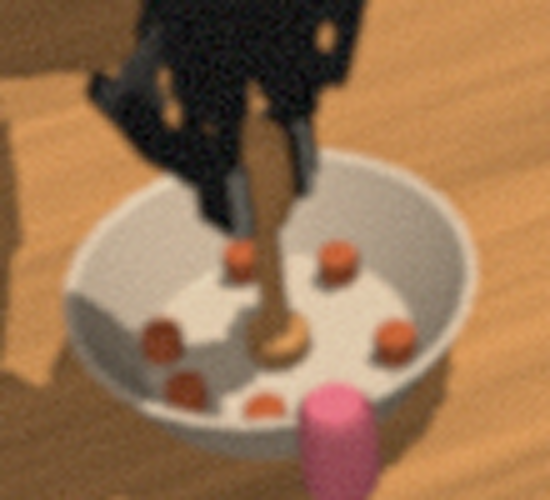

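The stirrer's foot is on the floor at the centre, clear of all pellets. Releasing.

```bash
python3 -m handwheel '[{"dx":0,"dy":0,"dz":0,"roll":0},{"dx":0,"dy":0,"dz":0,"roll":0},{"dx":0,"dy":0,"dz":0,"roll":0},{"dx":0,"dy":0,"dz":0,"roll":0},{"dx":0,"dy":0,"dz":0,"roll":0},{"dx":0,"dy":0,"dz":0,"roll":0},{"dx":0,"dy":0,"dz":0,"roll":0},{"dx":0,"dy":0,"dz":0,"roll":0}]' 0
python3 -m handwheel '[{"dx":0,"dy":0,"dz":-0.2,"roll":0},{"dx":0,"dy":0,"dz":-0.5,"roll":0},{"dx":0,"dy":0,"dz":-1,"roll":0},{"dx":0,"dy":0,"dz":-1,"roll":0},{"dx":0,"dy":0,"dz":-1,"roll":0},{"dx":0,"dy":0,"dz":-1,"roll":0},{"dx":0,"dy":0,"dz":-1,"roll":0},{"dx":0,"dy":0,"dz":-1,"roll":0}]'
python3 -c "
from h import *
go([0.5,0.15,0.3])
look('wrist','w11',120,90,400,300,2)"
```

```text
clock: 11.67
tcp_pos: [0.5459, -0.1491, 0.0828]
orientation: [0.0, 0.984, 0.178, -0.0]
wrist_force: [-0.4, -0.3, -0.2]
finger_gap: 0.0852
clock: 12.33
tcp_pos: [0.5459, -0.149, 0.2191]
orientation: [0.0, 0.984, 0.178, 0.0]
wrist_force: [-0.3, -0.6, 0.4]
finger_gap: 0.0852
t 12.33 tcp [ 0.5459 -0.149   0.2191] yaw 20.56 units [  3.1  -14.8   -4.06]
```

View pics/w11.png

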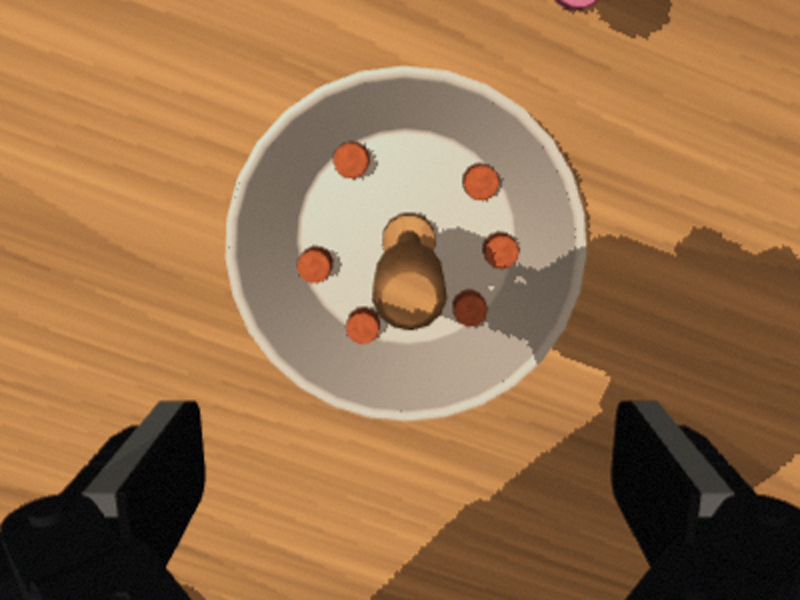

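The stirrer stands upright at the centre. I'll recheck the pellets from this clean view.

```bash
python3 - <<'E'
from h import *
W=env.calibration('wrist')
O=np.array([(.5764,-.1345),(.5748,-.1672),(.5437,-.186),(.514,-.1675),(.5146,-.1276),(.5458,-.1109)]) # wrist-based originals
for q in np.array([(351,159),(481,181),(501,250),(470,307),(362,325),(315,264)])/2+[120,90]:
    X=onz(W,q,.020)[:2];print(X.round(4),(np.hypot(*(X-O).T)*1e3).round(1))
print(onz(W,np.array((406,237))/2+[120,90],.006), onz(np.load('w2.npy',allow_pickle=True).item(),np.array((337,280))/6+[260,150],.006))
E
```

```text
[ 0.5767 -0.109 ] [25.5 58.3 83.8 85.8 64.8 31. ]
[ 0.5893 -0.1734] [41.  15.8 47.3 75.5 87.6 76.1]
[ 0.5603 -0.1963] [63.9 32.5 19.5 54.5 82.5 86.6]
[ 0.5264 -0.1928] [76.8 54.7 18.6 28.2 66.2 84.1]
[ 0.4972 -0.143 ] [79.6 81.3 63.3 29.7 23.2 58.2]
[ 0.5199 -0.1092] [61.9 79.9 80.4 58.6 19.1 26. ]
[ 0.54712504 -0.14917971  0.006     ] [ 0.54483361 -0.14807432  0.006     ]
```

Displacements are about 25, 16, 20, 28, 23 and 26 mm, so at least four are well past 18 mm. Now the extruder: a first triangulation from scene and top.

```bash
python3 - <<'E'
from h import *
T=env.calibration('top');S=env.calibration('scene')
k=tri(S,np.array([181,58])/4+[350,145],T,np.array([451-365,179])/4+[205,190]);print("knob top",k)
f=tri(S,np.array([200,215])/4+[350,145],T,np.array([524-365,90])/4+[205,190]);print("funnel",f)
m=tri(S,np.array([182,155])/4+[350,145],T,np.array([484-365,165])/4+[205,190]);print("mouth",m)
go([.5,.1,.4])
E
```

```text
knob top (array([0.53019266, 0.21543604, 0.20137699]), np.float64(0.0001807303007220838))
funnel (array([0.59614295, 0.1836579 , 0.14876385]), np.float64(0.0009315955986899429))
mouth (array([0.54848668, 0.20631176, 0.15278081]), np.float64(0.0018639092518049586))
t 12.38 tcp [ 0.5477 -0.1498  0.2234] yaw 20.56 units [  2.2  -12.48  -8.88]
```

```bash
python3 -m handwheel '[{"dx":0,"dy":0,"dz":-0.6,"roll":0.96},{"dx":0,"dy":0,"dz":-0.6,"roll":0.96},{"dx":0,"dy":0,"dz":-0.6,"roll":0.96},{"dx":0,"dy":0,"dz":-0.6,"roll":0.96},{"dx":0,"dy":0,"dz":-0.6,"roll":0.96},{"dx":0,"dy":0,"dz":-0.6,"roll":0.96},{"dx":0,"dy":0,"dz":-0.6,"roll":0.96},{"dx":0,"dy":0,"dz":-0.6,"roll":0.96}]'
python3 -c "
from h import *
print(tool()[0]['joint_pos'].round(3));go([.50,.12,.33])"
```

```text
clock: 13.05
tcp_pos: [0.542, -0.1569, 0.3143]
orientation: [-0.004, 0.977, -0.213, 0.001]
wrist_force: [-1.0, -0.3, -0.1]
finger_gap: 0.0848
[-0.429  0.284  0.207  1.493  0.009  3.142]
t 13.05 tcp [ 0.542  -0.1569  0.3143] yaw -24.58 units [ -7.67 -11.73  -0.69]
```

Joint 6 is at its end, so the grasp needs the half-turned roll (yaw ≈ 154.5°). I'll turn back the other way.

```bash
python3 -m handwheel '[{"dx":0,"dy":0,"dz":0,"roll":-1},{"dx":0,"dy":0,"dz":0,"roll":-1},{"dx":0,"dy":0,"dz":0,"roll":-1},{"dx":0,"dy":0,"dz":0,"roll":-1},{"dx":0,"dy":0,"dz":0,"roll":-1},{"dx":0,"dy":0,"dz":0,"roll":-1},{"dx":0,"dy":0,"dz":0,"roll":-1},{"dx":0,"dy":0,"dz":0,"roll":-1}]'
python3 -m handwheel '[{"dx":0,"dy":0,"dz":0,"roll":-1},{"dx":0,"dy":0,"dz":0,"roll":-1},{"dx":0,"dy":0,"dz":0,"roll":-1},{"dx":0,"dy":0,"dz":0,"roll":-1},{"dx":0,"dy":0,"dz":0,"roll":-1},{"dx":0,"dy":0,"dz":0,"roll":-1},{"dx":0,"dy":0,"dz":0,"roll":-1},{"dx":0,"dy":0,"dz":0,"roll":-1}]'
python3 -m handwheel '[{"dx":0,"dy":0,"dz":0,"roll":-1},{"dx":0,"dy":0,"dz":0,"roll":-1},{"dx":0,"dy":0,"dz":0,"roll":-1},{"dx":0,"dy":0,"dz":0,"roll":-1},{"dx":0,"dy":0,"dz":0,"roll":-1},{"dx":0,"dy":0,"dz":0,"roll":-1},{"dx":0,"dy":0,"dz":0,"roll":-1},{"dx":0,"dy":0,"dz":0,"roll":-1}]'
python3 -m handwheel '[{"dx":0,"dy":0,"dz":0,"roll":-1},{"dx":0,"dy":0,"dz":0,"roll":-1},{"dx":0,"dy":0,"dz":0,"roll":-1},{"dx":0,"dy":0,"dz":0,"roll":-1},{"dx":0,"dy":0,"dz":0,"roll":-1},{"dx":0,"dy":0,"dz":0,"roll":-0.8},{"dx":0,"dy":0,"dz":0,"roll":0}]'
python3 -c "
from h import *
print(tool()[0]['joint_pos'].round(3));go([.56,.08,.34])"
```

```text
clock: 13.72
tcp_pos: [0.5416, -0.1581, 0.3136]
orientation: [-0.003, 0.979, 0.205, 0.003]
wrist_force: [0.8, -0.2, -0.5]
finger_gap: 0.0851
clock: 14.38
tcp_pos: [0.5416, -0.1581, 0.3137]
orientation: [-0.002, 0.811, 0.586, 0.004]
wrist_force: [0.5, 0.1, -0.4]
finger_gap: 0.0854
clock: 15.05
tcp_pos: [0.5416, -0.1582, 0.3137]
orientation: [0.0, 0.502, 0.865, 0.004]
wrist_force: [0.4, 0.4, 1.4]
finger_gap: 0.0853
clock: 15.63
tcp_pos: [0.5416, -0.1581, 0.3136]
orientation: [0.001, 0.222, 0.975, 0.004]
wrist_force: [0.2, -0.7, 0.9]
finger_gap: 0.0852
[-0.431  0.284  0.205  1.492  0.008  0.018]
t 15.63 tcp [ 0.5416 -0.1581  0.3136] yaw 154.3 units [ 4.33 11.14 -1.24]
```

```bash
python3 -m handwheel '[{"dx":0.36,"dy":0.93,"dz":-0.1,"roll":0},{"dx":0.36,"dy":0.93,"dz":-0.1,"roll":0},{"dx":0.36,"dy":0.93,"dz":-0.1,"roll":0},{"dx":0.36,"dy":0.93,"dz":-0.1,"roll":0},{"dx":0.36,"dy":0.93,"dz":-0.1,"roll":0},{"dx":0.36,"dy":0.93,"dz":-0.1,"roll":0}]'
python3 -m handwheel '[{"dx":0.36,"dy":0.93,"dz":-0.1,"roll":0},{"dx":0.36,"dy":0.93,"dz":-0.1,"roll":0},{"dx":0.36,"dy":0.93,"dz":-0.1,"roll":0},{"dx":0.36,"dy":0.93,"dz":-0.1,"roll":0},{"dx":0.36,"dy":0.93,"dz":-0.1,"roll":0},{"dx":0.36,"dy":0.93,"dz":-0.1,"roll":0},{"dx":0,"dy":0,"dz":0,"roll":0},{"dx":0,"dy":0,"dz":0,"roll":0}]'
python3 - <<'E'
from h import *
go([.54,.2,.34])
np.save("wa.npy",env.calibration("wrist"),allow_pickle=True)
cv2.imwrite("pics/wa.png",env.read_camera("wrist"))
E
```

```text
clock: 16.13
tcp_pos: [0.5513, -0.0381, 0.3264]
orientation: [0.001, 0.225, 0.974, 0.004]
wrist_force: [0.2, -0.4, 0.3]
finger_gap: 0.0854
clock: 16.8
tcp_pos: [0.561, 0.081, 0.3391]
orientation: [0.001, 0.223, 0.975, 0.004]
wrist_force: [-0.1, -0.6, 0.0]
finger_gap: 0.0853
t 16.8 tcp [0.561  0.081  0.3391] yaw 154.2 units [ 3.53  4.9  -0.01]
```

View pics/wa.png

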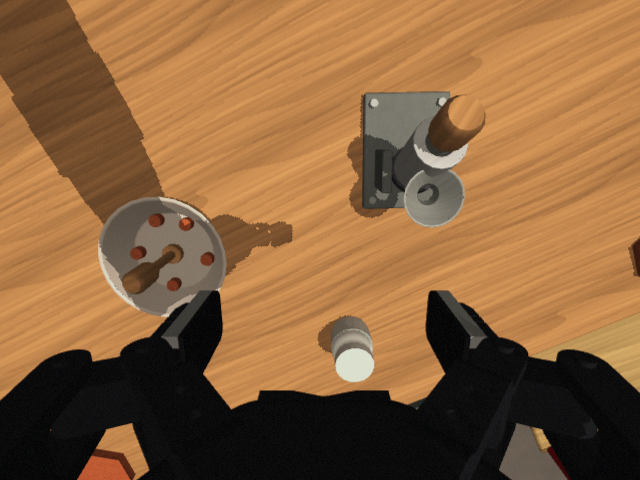

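The plate edges at (363,93)-(363,208) are parallel to the image axes, so the tool yaw matches the barrel. The knob end is at (466,113) and the mouth at (440,143). I'll move on to the pre-grasp pose for a second view.

```bash
python3 -c "
from h import *
go([.525,.2,.31])"
```

```text
t 16.85 tcp [0.5609 0.0803 0.3389] yaw 154.15 units [4.23 4.59 1.48]
```

```bash
python3 -m handwheel '[{"dx":0.6,"dy":0.66,"dz":0.2,"roll":0},{"dx":0.6,"dy":0.66,"dz":0.2,"roll":0},{"dx":0.6,"dy":0.66,"dz":0.2,"roll":0},{"dx":0.6,"dy":0.66,"dz":0.2,"roll":0},{"dx":0.6,"dy":0.66,"dz":0.2,"roll":0},{"dx":0.6,"dy":0.65,"dz":0.2,"roll":0},{"dx":0.6,"dy":0.65,"dz":0.2,"roll":0},{"dx":0,"dy":0,"dz":0,"roll":0}]'
python3 - <<'E'
from h import *
go([.54,.2,.34])
np.save("wb.npy",env.calibration("wrist"),allow_pickle=True)
b=env.read_camera("wrist");cv2.imwrite("pics/wb.png",b)
a=cv2.imread("pics/wa.png")
cv2.imwrite("pics/wac.png",cv2.resize(a[80:240,350:500],None,fx=3.7,fy=3.7,interpolation=cv2.INTER_CUBIC))
E
```

```text
clock: 17.52
tcp_pos: [0.5245, 0.2009, 0.3107]
orientation: [-0.0, 0.223, 0.975, 0.004]
wrist_force: [0.1, 0.0, 0.5]
finger_gap: 0.0856
t 17.52 tcp [0.5245 0.2009 0.3107] yaw 154.2 units [-0.72  0.31 -1.46]
```

View pics/wb.png

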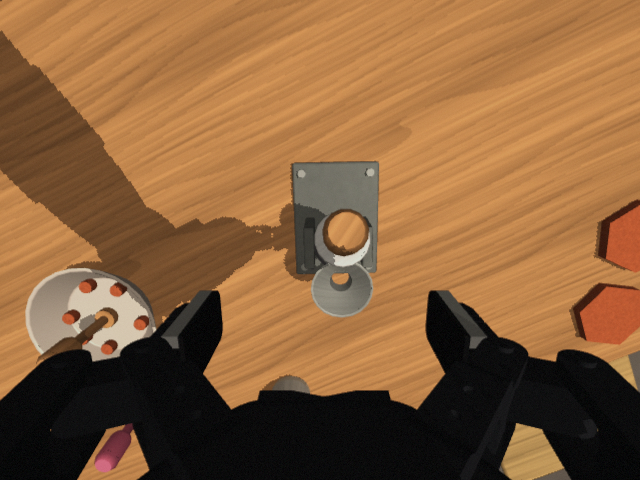

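View pics/wac.png

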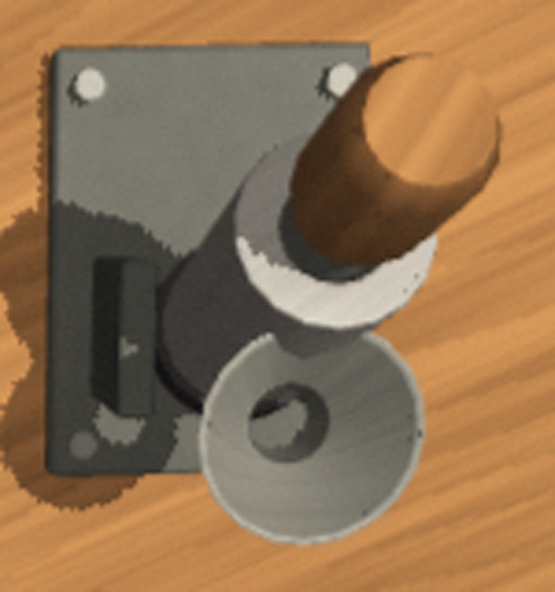

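```bash
python3 - <<'E'
from h import *
b=cv2.imread("pics/wb.png")
cv2.imwrite("pics/wbc.png",cv2.resize(b[150:330,270:400],None,fx=3.3*1,fy=3.3,interpolation=cv2.INTER_CUBIC))
E
```

```text
(no output)
```

View pics/wbc.png

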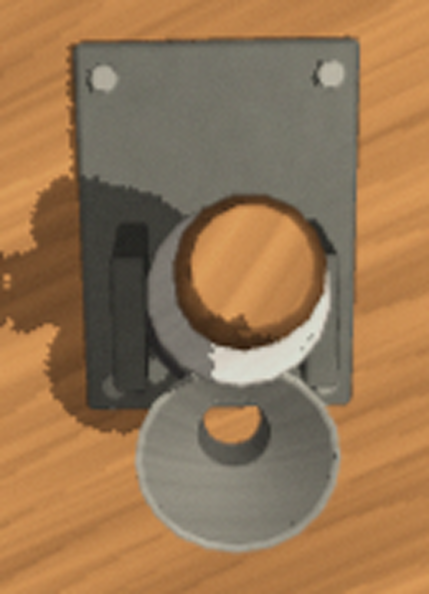

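```bash
cat > axis.py <<'E'
from h import *
A=np.load("wa.npy",allow_pickle=True).item();B=np.load("wb.npy",allow_pickle=True).item();T=env.calibration('top');S=env.calibration('scene')
def multi(obs):
    M=np.zeros((3,3));v=np.zeros(3);rs=[]
    for c,u in obs:
        o,d=ray(c,u);Q=np.eye(3)-np.outer(d,d);M+=Q;v+=Q@o;rs.append((Q,o))
    X=np.linalg.solve(M,v);return X,[round(np.linalg.norm(Q@(X-o))*1e3,1) for Q,o in rs]
a=lambda x,y:np.array([x,y])/3.7+[350,80]
b=lambda x,y:np.array([x,y])/3.3+[270,150]
t=lambda x,y:np.array([x-365,y])/4+[205,190]
s=lambda x,y:np.array([x,y])/4+[350,145]
if __name__=="__main__":
    K=multi([(A,a(430,120)),(B,b(257,268)),(T,t(451,179)),(S,s(181,58))]);print("knobtop",K)
    print(" wrist only",multi([(A,a(430,120)),(B,b(257,268))]))
    Mo=multi([(A,a(336,235)),(B,b(240,293))]);print("mouth",Mo)
    F=multi([(A,a(312,437)),(B,b(238,462))]);print("funnel",F, multi([(A,a(312,437)),(B,b(238,462)),(T,t(524,90)),(S,s(200,215))]))
    d=K[0]-Mo[0];print("mouth->knob",d,np.linalg.norm(d),"tilt",np.arctan2(np.hypot(*d[:2]),d[2]),"az",np.degrees(np.arctan2(d[1],d[0])))
    f=F[0]-Mo[0];print("funnel az",np.degrees(np.arctan2(f[1],f[0]))+180)
    for n,c,p,q in (("A",A,a(89,84),a(343,79)),("B",B,b(103,78),b(331,73))):
        e=onz(c,q,.012)-onz(c,p,.012);print("bolt az",n,np.degrees(np.arctan2(e[1],e[0])),"lean az",np.degrees(np.arctan2(e[1],e[0]))+90)
    for n,c,p,q in (("A",A,a(52,45),a(47,470)),("B",B,b(77,40),b(87,408))):
        e=onz(c,p,.012)-onz(c,q,.012);print("plate side az",n,np.degrees(np.arctan2(e[1],e[0])))
E
python3 axis.py
```

```text
knobtop (array([0.52928566, 0.21829305, 0.2007604 ]), [np.float64(2.7), np.float64(2.0), np.float64(3.0), np.float64(1.7)])
 wrist only (array([0.5286161 , 0.22002131, 0.20380145]), [np.float64(0.6), np.float64(0.6)])
mouth (array([0.54912804, 0.21081256, 0.14776666]), [np.float64(0.5), np.float64(0.5)])
funnel (array([0.59651269, 0.18795817, 0.14384865]), [np.float64(0.1), np.float64(0.1)]) (array([0.5954427 , 0.18614565, 0.147061  ]), [np.float64(1.0), np.float64(2.3), np.float64(2.7), np.float64(1.1)])
mouth->knob [-0.01984237  0.00748049  0.05299373] 0.05707901037942016 tilt 0.3806383024141993 az 159.34376049886336
funnel az 154.25123386311958
bolt az A 65.28952535857545 lean az 155.28952535857545
bolt az B 65.4037914410867 lean az 155.4037914410867
plate side az A 155.26577146396653
plate side az B 154.44723072272453
```

Lean azimuth is about 155° and the knob's middle is about (0.537,0.216,0.181). I'll approach above it, line up visually (finger centre line is column 324), then go down.

```bash
python3 -c "
from h import *
go([.537,.2163,.235])"
```

```text
t 17.57 tcp [0.525  0.1998 0.3111] yaw 154.19 units [-0.18  0.98  3.81]
```

```bash
python3 -m handwheel '[{"dx":-0.04,"dy":0.2,"dz":0.6,"roll":-0.13},{"dx":-0.04,"dy":0.2,"dz":0.6,"roll":0},{"dx":-0.04,"dy":0.2,"dz":0.6,"roll":0},{"dx":-0.03,"dy":0.2,"dz":0.7,"roll":0},{"dx":-0.03,"dy":0.18,"dz":0.7,"roll":0},{"dx":0,"dy":0,"dz":0.6,"roll":0},{"dx":0,"dy":0,"dz":0,"roll":0},{"dx":0,"dy":0,"dz":0,"roll":0}]'
python3 - <<'E'
from h import *
go([.537,.2163,.1626])
np.save("wc.npy",env.calibration("wrist"),allow_pickle=True)
look("wrist","wc",120,180,400,300,2)
E
```

```text
clock: 18.23
tcp_pos: [0.5375, 0.2151, 0.2353]
orientation: [0.0, 0.218, 0.976, 0.003]
wrist_force: [-0.1, 0.4, 0.8]
finger_gap: 0.0857
t 18.23 tcp [0.5375 0.2151 0.2353] yaw 154.85 units [0.04 0.02 3.64]
```

View pics/wc.png

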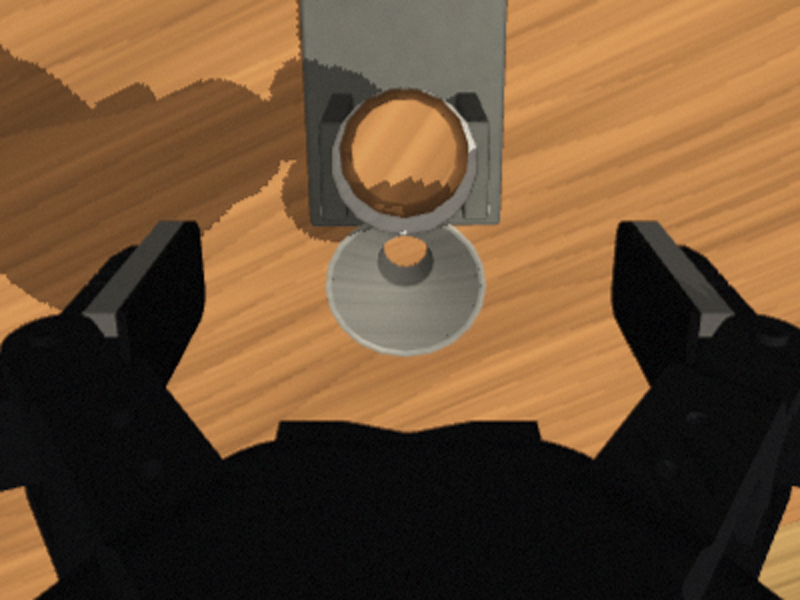

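The knob end at crop (405,150) and the funnel at (405,285) are both on the finger centre line (408). Checking the fore-aft fit, then down.

```bash
python3 - <<'E'
from h import *
from axis import *
C=np.load("wc.npy",allow_pickle=True).item()
K=multi([(A,a(430,120)),(B,b(257,268)),(C,np.array([322.5,255]))]);print(K)
u=np.array([-.3108,.1449,.9394]);g=K[0]-.022*u;print("knob mid",g)
K2=multi([(A,a(430,120)),(B,b(257,268)),(C,np.array([322.5,255])),(T,t(451,179)),(S,s(181,58))]);print(K2)
go(g-[0,0,.0187])
E
```

```text
(array([0.52841895, 0.21991107, 0.20389275]), [np.float64(0.5), np.float64(0.8), np.float64(0.4)])
knob mid [0.53525655 0.21672327 0.18322595]
(array([0.52924482, 0.21855929, 0.20044953]), [np.float64(2.5), np.float64(1.8), np.float64(0.7), np.float64(3.2), np.float64(1.8)])
t 18.28 tcp [0.5378 0.2154 0.2361] yaw 154.86 units [ 0.15 -0.03  3.58]
```

```bash
python3 -m handwheel '[{"dx":0.1,"dy":-0.03,"dz":0.4,"roll":0},{"dx":0,"dy":0,"dz":0.6,"roll":0},{"dx":0,"dy":0,"dz":0.6,"roll":0},{"dx":0,"dy":0,"dz":0.6,"roll":0},{"dx":0,"dy":0,"dz":0.6,"roll":0},{"dx":0,"dy":0,"dz":0.5,"roll":0},{"dx":0,"dy":0,"dz":0.3,"roll":0},{"dx":0,"dy":0,"dz":0,"roll":0}]'
python3 -m handwheel '[{"dx":0,"dy":0,"dz":0,"roll":0},{"dx":0,"dy":0,"dz":0,"roll":0}]'
python3 - <<'E'
from h import *
go([.5355,.2167,.163]);print(tool()[0]["wrist_force"])
look("wrist","wd",120,180,400,300,2);look("scene","sd",340,120,110,150,4)
E
```

```text
clock: 18.95
tcp_pos: [0.5349, 0.2171, 0.1624]
orientation: [-0.0, 0.217, 0.976, 0.003]
wrist_force: [0.2, -0.0, -0.3]
finger_gap: 0.0852
clock: 19.12
tcp_pos: [0.536, 0.2174, 0.1643]
orientation: [0.001, 0.217, 0.976, 0.004]
wrist_force: [0.0, 0.3, 0.9]
finger_gap: 0.0854
t 19.12 tcp [0.536  0.2174 0.1643] yaw 154.96 units [ 0.01 -0.05  0.07]
[0.02261104 0.31653904 0.93048989]
```

View pics/wd.png

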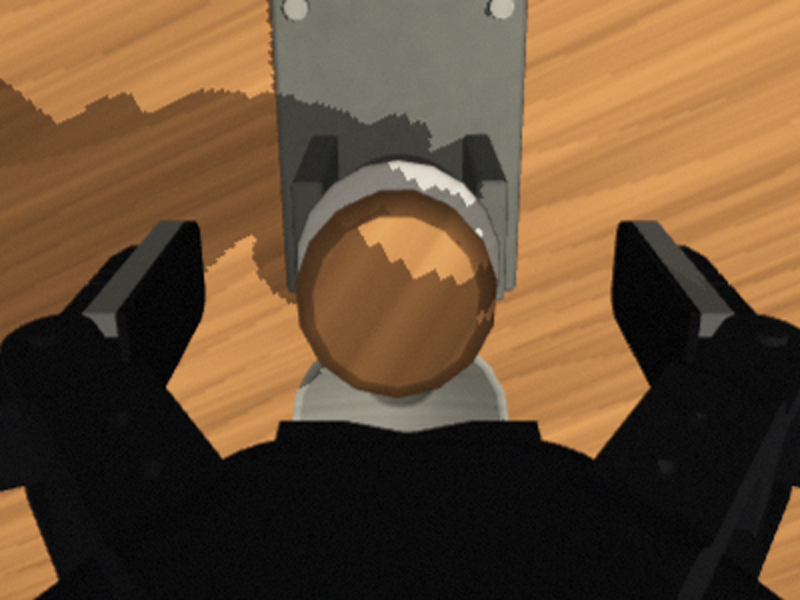

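View pics/sd.png

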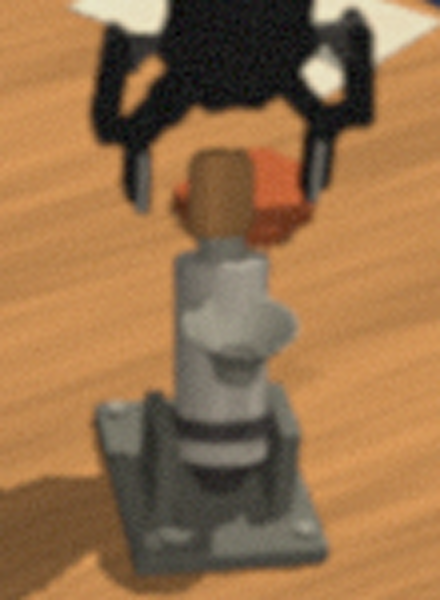

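The knob centre at crop (397,290) is about 1.8 mm left of the finger centre (408). I'll shift dy -0.08 and then close.

```bash
python3 -m handwheel '[{"dx":0,"dy":-0.08,"dz":0,"roll":0},{"dx":0,"dy":0,"dz":0,"roll":0},{"dx":0,"dy":0,"dz":0,"roll":0}]'
python3 -m handwheel '[{"dx":0,"dy":0,"dz":0,"roll":0},{"dx":0,"dy":0,"dz":0,"roll":0},{"dx":0,"dy":0,"dz":0,"roll":0},{"dx":0,"dy":0,"dz":0,"roll":0},{"dx":0,"dy":0,"dz":0,"roll":0},{"dx":0,"dy":0,"dz":0,"roll":0},{"dx":0,"dy":0,"dz":0,"roll":0},{"dx":0,"dy":0,"dz":0,"roll":0}]' 255 70
python3 -m handwheel '[{"dx":0,"dy":0,"dz":0,"roll":0},{"dx":0,"dy":0,"dz":0,"roll":0},{"dx":0,"dy":0,"dz":0,"roll":0}]'
python3 - <<'E'
from h import *
s,R=tool();print(s["tcp_pos"],s["wrist_force"],"tool axes",R.T@s["wrist_force"],s["ft_torque"])
u=np.array([-.3108,.1449,.9394]); print("axis in tool",R.T@u)
look("wrist","we",120,180,400,300,2);look("scene","se",340,120,110,150,4)
E
```

```text
clock: 19.47
tcp_pos: [0.535, 0.2159, 0.1639]
orientation: [0.001, 0.217, 0.976, 0.004]
wrist_force: [0.1, 0.0, -0.4]
finger_gap: 0.0857
clock: 20.13
tcp_pos: [0.5348, 0.2158, 0.1638]
orientation: [0.001, 0.217, 0.976, 0.004]
wrist_force: [-1.4, -0.7, 4.2]
finger_gap: 0.0343
clock: 20.38
tcp_pos: [0.5348, 0.2158, 0.1638]
orientation: [0.001, 0.217, 0.976, 0.004]
wrist_force: [-1.9, -1.7, 6.7]
finger_gap: 0.0346
[0.53483434 0.21579447 0.16379258] [-1.93749719 -1.66730952  6.73227636] tool axes [ 1.04895978 -2.27852307 -6.75021313] [-0.46652635  0.54010076 -0.05509156]
axis in tool [ 0.34282239  0.00699365 -0.93940881]
```

View pics/we.png

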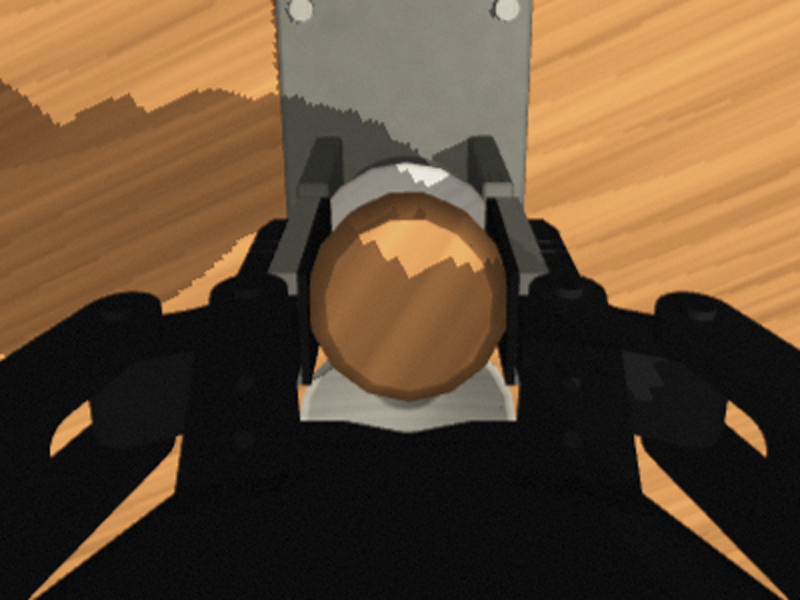

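Firmly held, gap 34 mm. I'll draw along the axis, (dx 0.343, dz -0.939) per unit, in small steps while watching the lateral force.

```bash
python3 -m handwheel '[{"dx":0.07,"dy":0,"dz":-0.19,"roll":0},{"dx":0.07,"dy":0,"dz":-0.19,"roll":0},{"dx":0.07,"dy":0,"dz":-0.19,"roll":0},{"dx":0.07,"dy":0,"dz":-0.19,"roll":0},{"dx":0.07,"dy":0,"dz":-0.19,"roll":0},{"dx":0,"dy":0,"dz":0,"roll":0},{"dx":0,"dy":0,"dz":0,"roll":0}]'
cat > chk.py <<'E'
from h import *
s,R=tool();u=np.array([-.3108,.1449,.9394]);p0=np.array([.53483,.21579,.16379]);d=s["tcp_pos"]-p0
print("along",(d@u*1e3).round(1),"off mm (tool axes)",(R.T@(d-d@u*u)*1e3).round(1),"force tool",(R.T@s["wrist_force"]).round(1),"torque tool",(R.T@s["ft_torque"]).round(2),"gap",s["finger_gap"])
E
python3 chk.py
```

```text
clock: 21.07
tcp_pos: [0.5283, 0.2189, 0.183]
orientation: [0.001, 0.217, 0.976, 0.004]
wrist_force: [0.9, -1.0, -2.3]
finger_gap: 0.0344
along 20.5 off mm (tool axes) [0.2 0.1 0.1] force tool [-1.3 -0.5  2.3] torque tool [ 0.08 -0.21 -0.02] gap 0.03435713957948856
```

```bash
python3 -m handwheel '[{"dx":0.07,"dy":0,"dz":-0.19,"roll":0},{"dx":0.07,"dy":0,"dz":-0.19,"roll":0},{"dx":0.07,"dy":0,"dz":-0.19,"roll":0},{"dx":0.07,"dy":0,"dz":-0.19,"roll":0},{"dx":0.07,"dy":0,"dz":-0.19,"roll":0},{"dx":0,"dy":0,"dz":0,"roll":0},{"dx":0,"dy":0,"dz":0,"roll":0}]'
python3 chk.py
python3 -m handwheel '[{"dx":0.07,"dy":0,"dz":-0.19,"roll":0},{"dx":0.07,"dy":0,"dz":-0.19,"roll":0},{"dx":0.07,"dy":0,"dz":-0.19,"roll":0},{"dx":0.05,"dy":0,"dz":-0.14,"roll":0},{"dx":0,"dy":0,"dz":0,"roll":0},{"dx":0,"dy":0,"dz":0,"roll":0}]'
python3 chk.py
python3 -c "
from h import *
look('scene','sf',340,90,110,150,4)"
```

```text
clock: 21.65
tcp_pos: [0.5219, 0.2218, 0.202]
orientation: [0.001, 0.217, 0.976, 0.004]
wrist_force: [-0.4, -0.0, -3.5]
finger_gap: 0.034
along 40.8 off mm (tool axes) [ 0.3 -0.   0.1] force tool [ 0.3 -0.2  3.5] torque tool [-0.   -0.08  0.02] gap 0.03396877543106604
clock: 22.15
tcp_pos: [0.5172, 0.2238, 0.216]
orientation: [0.001, 0.217, 0.976, 0.004]
wrist_force: [-0.3, -0.3, -4.6]
finger_gap: 0.0343
along 55.7 off mm (tool axes) [ 0.3 -0.2  0.1] force tool [ 0.1 -0.4  4.6] torque tool [0.02 0.04 0.  ] gap 0.034296345430241515
```

View pics/sf.png

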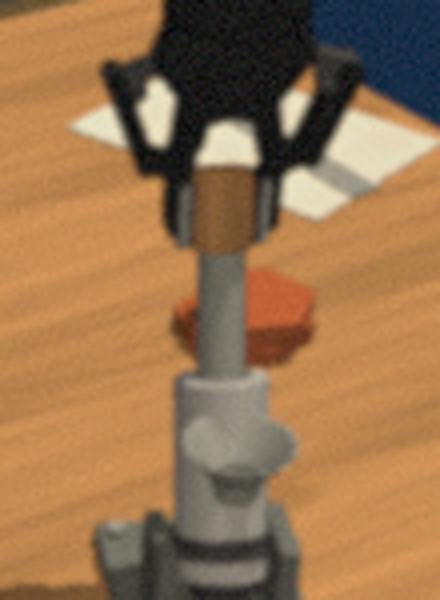

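The plunger follows, and at 55.7 mm the ring is not yet visible at the mouth. The last 4.3 mm now, then a check for the ring.

```bash
python3 -m handwheel '[{"dx":0.04,"dy":0,"dz":-0.1,"roll":0},{"dx":0.035,"dy":0,"dz":-0.1,"roll":0},{"dx":0,"dy":0,"dz":0,"roll":0},{"dx":0,"dy":0,"dz":0,"roll":0},{"dx":0,"dy":0,"dz":0,"roll":0},{"dx":0,"dy":0,"dz":0,"roll":0}]'
python3 chk.py
python3 -c "
from h import *
look('scene','sg',365,110,60,100,7);look('wrist','wg',220,130,200,150,4)"
```

```text
clock: 22.7
tcp_pos: [0.5159, 0.2243, 0.2197]
orientation: [0.001, 0.217, 0.976, 0.004]
wrist_force: [0.3, -1.0, -4.7]
finger_gap: 0.0345
along 59.6 off mm (tool axes) [ 0.3 -0.3  0.1] force tool [-0.7 -0.8  4.7] torque tool [ 0.01  0.06 -0.04] gap 0.034517417339122815
```

View pics/sg.png

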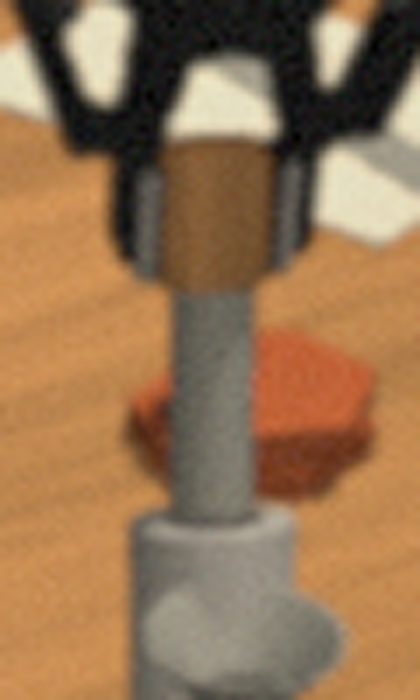

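View pics/wg_full.png

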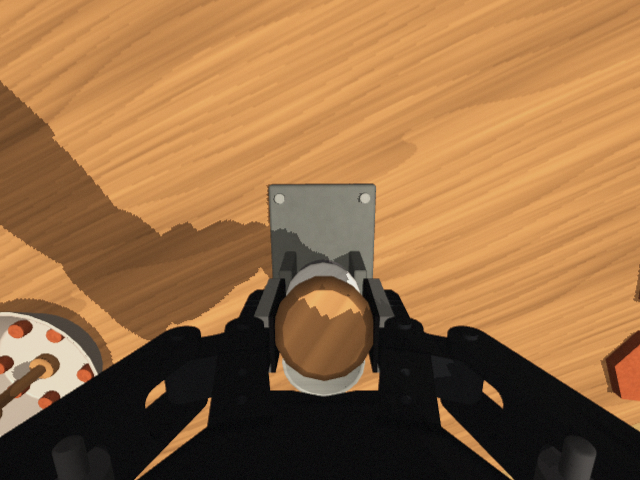

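```bash
python3 - <<'E'
from h import *
S=env.calibration('scene');u=np.array([-.3108,.1449,.9394])
tip=np.array([.5292,.2186,.2008]) # knob top at start (all views)
for d in (.05,.055,.06,.065,.07):
    # along-axis: knob top z=157 at start
    print(d,"knob straight top/bottom/112, ring(40), mouth:",[proj(S,tip+(z-.157+d)*u)[0].round(1).tolist() for z in (.157,.112,.04)],proj(S,tip+(.1-.157)*u)[0].round(1))
im=cv2.imread("pics/sg_full.png");g=cv2.cvtColor(im,cv2.COLOR_BGR2GRAY)
print([(r,int(g[r,393:398].mean())) for r in range(145,192)])
z=cv2.imread("pics/scene0.png");g0=cv2.cvtColor(z,cv2.COLOR_BGR2GRAY)
d=cv2.absdiff(g[235:315,200:260],g0[235:315,200:260]);print("bowl diff mean",d.mean())
E
```

```text
0.05 knob straight top/bottom/112, ring(40), mouth: [[396.3, 135.6], [396.1, 156.8], [395.9, 189.6]] [395.9 185.2]
0.055 knob straight top/bottom/112, ring(40), mouth: [[396.3, 133.3], [396.1, 154.5], [395.9, 187.4]] [395.9 185.2]
0.06 knob straight top/bottom/112, ring(40), mouth: [[396.3, 130.9], [396.1, 152.2], [395.9, 185.2]] [395.9 185.2]
0.065 knob straight top/bottom/112, ring(40), mouth: [[396.3, 128.5], [396.2, 149.8], [396.0, 182.9]] [395.9 185.2]
0.07 knob straight top/bottom/112, ring(40), mouth: [[396.3, 126.0], [396.2, 147.5], [396.0, 180.7]] [395.9 185.2]
[(145, 96), (146, 95), (147, 95), (148, 94), (149, 94), (150, 93), (151, 95), (152, 98), (153, 101), (154, 101), (155, 100), (156, 102), (157, 100), (158, 102), (159, 103), (160, 101), (161, 105), (162, 107), (163, 108), (164, 107), (165, 111), (166, 110), (167, 113), (168, 111), (169, 112), (170, 113), (171, 112), (172, 115), (173, 114), (174, 114), (175, 112), (176, 115), (177, 115), (178, 114), (179, 115), (180, 115), (181, 116), (182, 114), (183, 105), (184, 97), (185, 124), (186, 151), (187, 145), (188, 136), (189, 138), (190, 135), (191, 135)]
bowl diff mean 15.555
```

A dark band shows just above the lip at rows 183–184, and the knob's lower end at row 152 matches 60 mm. Last check: bowl, stirrer and bystanders.

```bash
python3 - <<'E'
from h import *
a=cv2.imread("pics/scene0.png");b=env.read_camera("scene")
f=lambda im,x,y,w,h,k:cv2.resize(im[y:y+h,x:x+w],None,fx=k,fy=k)
cv2.imwrite("pics/cmp.png",np.hstack([f(a,195,230,110,100,3.5),f(b,195,230,110,100,3.5)]))
# rim via near-white/grey mask
for im in (a,b):
    m=cv2.inRange(cv2.cvtColor(im[225:325,190:310],cv2.COLOR_BGR2HSV),(0,0,70),(179,80,255))
    k=max(cv2.findContours(m,cv2.RETR_EXTERNAL,cv2.CHAIN_APPROX_NONE)[0],key=cv2.contourArea);print(cv2.boundingRect(k))
for n,r in (("jar",(360,285,50,65)),("block",(90,230,50,55))):
    x,y,w,h=r;print(n,cv2.absdiff(a[y:y+h,x:x+w],b[y:y+h,x:x+w]).mean())
E
python3 chk.py
```

```text
(18, 25, 82, 61)
(18, 24, 82, 63)
jar 4.743282051282051
block 21.67478787878788
along 59.6 off mm (tool axes) [ 0.3 -0.3  0.1] force tool [-1.4  0.2  3.9] torque tool [0.01 0.07 0.03] gap 0.03428601495023673
```

View pics/cmp.png

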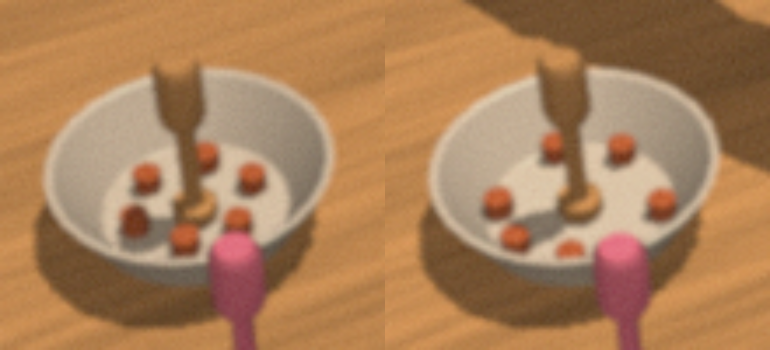

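The bowl's rim is unmoved to the pixel in x, the stirrer is upright, and all six pellets are in the bowl (before on the left, now on the right). The block's picture difference is a moved arm shadow, as the arm never went near it. Handing in.

```bash
python3 -c "
from workcell import env
print(env.hand_in())"; python3 chk.py
```

```text
the job is handed in; nothing more can be done
None
the job is handed in; nothing more can be done
```

I stirred the pellets with the wooden stirrer and stood it back up in the middle of the bowl. I then drew the plunger straight along its barrel and handed the job in while holding it about 60 mm out. No verdict was reported.

**Pellets:** by my wrist-camera estimate, the six pellets moved about 25, 16, 20, 28, 23 and 26 mm. At least four are clearly past 18 mm, one is marginal at 20 mm, and one fell short. All six are still in the bowl.

**Stirrer and bowl:** the stirrer stands upright near the bowl's centre. The bowl's rim in the scene view is unchanged to about a pixel.

**Plunger:** the arm measured 59.6 mm along the axis with 0.3 mm of sideways drift. The knob's position in the image matches 60 mm, and the ring's dark band is just showing at the barrel's mouth. Sideways force was about 2 N or less during the draw, and the knob is gripped with a 34 mm finger gap.

**What did not go smoothly or agree:**
- **Pellet squeeze:** pellets got pinched against the bowl wall while stirring. Wrist force reached about 17 N, so I backed off inward.
- **Wrong roll:** my first turn toward the extruder ran joint 6 to its end of range (it read 3.142 against the 3.14 limit). I turned back and used the half-turned grasp.
- **Camera mismatch:** the wrist camera disagreed with the fixed cameras by 2–3 mm, so I lined up the grasps with the wrist view.
- **Block check:** the block's patch of the final picture differed from the start. I put this down to the arm's shadow, since the arm never went near the block, but did not confirm it. I did not check the tiles separately.

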